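Refit the battery of a desk back-up unit and lock its hatch

TASK

Put the battery pack into the open battery bay of the back-up unit, brass contacts at the same end as the brass contacts of the bay, lowering it to the floor of the bay rather than dropping it. Then swing the hatch fully shut over it and lock both of its fasteners: press each T-shaped head down, turn it a quarter turn clockwise while it is pressed (never force it round unpressed), and let go, so that its cam catches and holds the head down. Leave everything else on the desk where it is.

Things in the scene. Friction and masses are not known exactly. Their poses are not given: they have to be found in the camera images.
- unit: Battery back-up unit: grey case lying flat, fixed to the desk; place and yaw vary. Origin: on the desk under the centre of its battery bay, z up. Case from x -100 to 100, y -105 to 200 mm, flat deck 90 mm above the desk. The hatch is hinged on the +y side of the bay; with the hatch shut, its two fasteners stand on the -y side.
- bay_floor (a point): Centre of the bay's floor, 22 mm above the desk; axes as the unit's. The bay is a rectangular well in the deck, 110 mm (x) by 80 mm (y), 68 mm deep. Two brass leaf contacts stand at its +x end wall, with brass tabs on the deck there.
- pack_center (a point): Battery pack: black block 100 (x) by 70 (y) by 38 mm with an upright grip rib on top, 14 thick (x), 50 long (y), 24 mm high; 62 mm high in all, about 0.55 kg. This point: its centre, 31 mm up; z up. Brass contacts on its +x end. Lies rib up, left or right of the unit, its x within 60 degrees of world +x. In the bay it has 5 mm to spare on every side and its rib ends 6 mm below the deck.
- pack_base (a point): Centre of the underside of the battery pack.
- pack_contacts (a point): Middle of the top edge of the pack's contact end (pack x = 50 mm, 38 mm above its underside).
- hatch (a joint): Opening angle of the hatch, rad: 0 shut, 1.571 upright, stop at 2.2 (leaning back over the +y part of the case); starts open at 1.75 to 2.15. Stiff hinge: it stays where it is left, and takes about 3 to 7 N near the free edge to move.
- hatch_hinge (a point): Middle of the hinge line (along unit x): unit x 0, y 70 mm, 93 mm above the desk. The hatch is a flat plate 150 mm wide (along the hinge, centred), 155 mm from hinge to free edge, 6 mm thick, mid-plane through the hinge line. Shut, it lies on the deck, outer face 96 mm above the desk; short cam studs stand 11 mm out of its inner face.
- hatch_edge (a point): Middle of the hatch's free edge, on its outer face.
- head_near (a point): Centre of the black T-shaped head of the fastener on the hatch's -x side (unit x -42, y -63 mm when shut). Head: bar 14 mm thick (this frame's x), 40 mm long (y), 22 mm high on a stem; unpressed it spans 8 to 30 mm above the hatch's outer face, this point 19 mm above. Unlocked, the bar points to the hinge; locked, it lies along the unit's x.
- head_far (a point): The same for the fastener at the hatch's +x side (unit x +42 mm, y -63 mm with the hatch shut).
- press_near (a joint): How far the near head is pressed into the hatch, m: 0 up, 0.0105 at most; spring 3 N at 0 to 9.3 N at the bottom. With the hatch shut it can turn only while pressed 0.007 or more. Let go after the turn, it rises only to about 0.004, where the cam catches under the deck and keeps it from rising or turning back.
- turn_near (a joint): Turn of the near head, rad: 0 unlocked (starts within 0.06 of it), grows clockwise as seen from above the hatch to a stop at 1.571; the cam can spring into its catch from about 1.4. Rubs with 0.03 N m.
- press_far (a joint): The same as press_near for the far head.
- turn_far (a joint): The same as turn_near for the far head.
- brick: Bystander: black mains adaptor, 104 x 52 x 32 mm, plain top without a rib. Origin under its centre.
- mouse: Bystander: grey computer mouse, 108 x 60 x 35 mm. Origin under its centre.
- stapler: Bystander: black stapler, 150 mm long along its x, 46 mm high, left of the unit. Origin under its centre.
- calculator: Bystander: desk calculator, 74 x 130 x 15 mm. Origin under its centre.
- mug: Bystander: white mug with pens, 80 mm across, 92 mm high (pens to 140 mm), handle at its +y. Origin under its centre.
- tape_roll: Bystander: clear roll of tape, 52 mm across, 19 mm high, lying on the unit's deck behind the hatch. Origin under its centre.
- jar: Bystander: glass jar with a black lid, 64 mm across, 85 mm high. Origin under its centre.
Mind the look-alikes: they are no part of the job. Leave any turquoise look-alike of the part that bears pack_center alone.

How it is judged:
On the way, in this order (a step that is already met when the one before it is completed fails the run):
1. the pack is down on the bay floor, contacts to contacts, and let go, with the hatch still open (z of pack_base in the frame of bay_floor between -0.004 and 0.004 m and horizontal distance between pack_base and bay_floor below 0.01 m and angle between pack_base's own z axis and vertical below 0.06 rad and x of pack_contacts in the frame of bay_floor above 0.04 m and value of joint hatch above 0.5 rad and contact force between the fingers and pack below 0.2 N), for 0.2 s.
2. the hatch is shut over the pack (value of joint hatch below 0.03 rad), for 0.2 s.
At the end, for the whole second after the job is handed in: The pack lies at rest flat on the bay floor (within 10 mm of its centre and 4 mm of its height), contact end at the bay's contacts; the hatch is shut (below 0.03 rad); both heads are turned more than 1.3 rad and caught by their cams (still held down 2.5 to 6 mm with nothing touching them) (z of pack_base in the frame of bay_floor between -0.004 and 0.004 m and horizontal distance between pack_base and bay_floor below 0.01 m and angle between pack_base's own z axis and vertical below 0.06 rad and x of pack_contacts in the frame of bay_floor above 0.04 m and value of joint hatch below 0.03 rad and value of joint each of turn_near, turn_far above 1.3 rad and value of joint press_near between 0.0025 and 0.006 m and value of joint press_far between 0.0025 and 0.006 m and linear speed of pack below 0.02 m/s).
It fails at once if another thing on the desk is moved more than 30 mm (distance of any of brick, mouse, stapler, calculator, mug, tape_roll, jar from where it was at the start of the episode above 0.03 m).
It fails at once if the pack is let go and falls (untouched by the fingers and faster than 0.3 m/s, as after a fall of 5 mm) (contact force between the fingers and pack below 0.1 N and linear speed of pack above 0.3 m/s).
It fails at once if with the hatch shut, a head is forced round without being pressed in (part-turned, 0.45 to 1.1 rad, while pressed less than 4.5 mm) ((value of joint hatch below 0.03 rad and value of joint turn_near between 0.45 and 1.1 rad and value of joint press_near below 0.0045 m) or (value of joint hatch below 0.03 rad and value of joint turn_far between 0.45 and 1.1 rad and value of joint press_far below 0.0045 m)).
It also fails if it takes over 72 s, if anything falls off the work surface, if the arm or the gripper's body presses on something with over 40 N, if the wrist force passes 120 N, or if a joint passes its speed limit or range.

ROBOT

A 6-joint arm with a two-finger parallel gripper is mounted at the origin on the work surface. World frame = base frame: x ahead of the robot, y to its left, z up, the work surface at z = 0. Lengths are in m, angles in rad, forces in N, time in s.
With the tool pointing down it reaches from about 0.25 to 0.775 m from the base axis. Payload 4 kg.
Tool frame: the origin (TCP) lies at the very end of the fingers, on their centre line; the grasp point (between the pads) lies 19 mm behind it; z points along the fingers, y is the direction in which the jaws open and shut (so a half turn about z gives the same grasp; the last joint's range is limited). The gripper opens to 85 mm and grips with 20 to 120 N. Pads are 22 mm wide; open, the fingers measure 114 mm over their backs; the gripper's body (76 mm by 85 mm) begins 54 mm behind the grasp point. The pads swing forward as they close: fully open they stand 13 mm farther back than shut.
Start: joints at [-1.324, 0.087, 1.371, -0, 1.684, -0.103], TCP at [0.188, -0.517, 0.231] pointing down, gripper open.
Joint ranges: [-3.1, 3.1], [-0.76, 2.03], [0.27, 2.55], [-1.08, 4.22], [0.17, 2.65], [-2.57, 2.57]. Speed limits (rad/s): [2.79, 2.79, 3.14, 3.14, 3.14, 3.14].

INTERFACE

Orientations are given as a unit quaternion [w, x, y, z].
In Python, from bench import monitor, vision, workorder gives the robot as it stands.
- The arm moves only by the tool arm_command, never from a script. Its argument "targets" is a list of rows, each a list of 2 entries, a list of its own where there are three numbers: the shift along the tool's x, y, z in mm, then the turn about the tool's z in rad. A call has 1 to 10 rows; each row shifts and turns the pose as measured when the row begins, along the tool's axes as they then stand; what a row does not reach is not made up. A row lasts 1/10 s, in which the tool goes at most 50 mm and 8.59 degrees, less where a joint would pass 70% of its speed; a pose out of reach is approached as far as the arm can. A call with a gripper value outside its range is refused whole. "fingers" is the closure, from -1 (fully open) to 1 (shut), set as the call begins (left out, the last holds). The fingers move at their own pace and stop on an object; "grip_force" is the grip in N (left out, the last holds). Time passes only in rows, so rows that do not move let the fingers close. It gives the time, the measured TCP pose, the force and the opening at its end, in the units of the state.
- monitor.state(): the state, without advancing time (a new reading comes with each control period).
- vision.read_camera(name): name is "side" or "top" or "wrist"; returns a dict with "pixels" (480x640x3 uint8, blue, green, red), "z_map" (480x640 float32, m along the optical axis (not along the pixel's ray), 0 where there is no reading), "intrinsics" (3x3 intrinsics, pixels), "R" (3x3) and "t" (3): a world point X has camera coordinates R X + t; the wrist camera has in their place "hand_eye" (4x4, takes a point from camera to tool coordinates, whose origin is the TCP and whose axes are the flange's). Camera axes: x right, y down, z forward; pixel columns grow to the right and rows downward; lengths in m; the calibration is good to about 2 mm. A picture is of the moment at which its call begins: read the wrist's pose just before it.
- workorder.close_job(): hands the job in, once; it reports no verdict.
Trained networks look in the newest picture that a camera, given by its name, has taken for a name from the list of things; names that differ only in an ending like _2 or _b are one class to them, and where a whole thing is asked for, a point or a joint stands for the part that bears it (a point fixed in the world has none). Each returns a list of dicts, best first, with "score" (0 to 1); they miss things now and then, are a little off and sometimes report something else, mostly with a low value. They report only what shows in the picture. A call takes as long as a camera call. They do not tell look-alikes from the thing itself.
- vision.regions_of(camera, label): "mask" (480x640 bool, what is visible of it).
- vision.landmark_of(camera, label): "centre" ([x, y, z] in m, in world coordinates, good to about 4 mm: a listed point, or the origin of a listed thing).
The state is a dict: "time": time; "q": joint angles; "dq": joint speeds; "joint_efforts": joint torques, N m; "eef_pos": TCP position; "tool_rot": TCP orientation; "force": force on the tool from outside, world axes, zero at the start; "ft_torque": the same for the moment, N m; "finger_gap": finger opening in m.
Only numpy, scipy, OpenCV 4.12 (cv2) and the standard library are available. Lean on these libraries where they do the work, as an engineer would, in place of code of your own. Each camera call takes 0.05 s, during which the arm holds its last target.

## Working session

There is one attempt and no reset: what is moved stays moved. The work goes in short steps, Python scripts to look and compute and a tool call to move; the robot and the scene stay as the last step left them, time stands still between calls to the robot, and variables do not carry over. Pictures are saved under pics/ and viewed, and the job is handed in when it is done.

Besides the shell and the picture viewer there is one more tool, called as name([rows], argument=value, ...), one row to a line, values as JSON. arm_command: Moves the arm, as the interface text tells. Its arguments: {"type":"object","properties":{"targets":{"type":"array","items":{"type":"array"}},"fingers":{"type":"number"},"grip_force":{"type":"number"}},"required":["targets"]}

```bash
ls -la; mkdir -p pics; python3 - <<'E'
from bench import monitor, vision
import cv2,numpy as np
print(monitor.state())
for c in ["side","top","wrist"]:
    d=vision.read_camera(c); cv2.imwrite(f"pics/{c}0.png",d["pixels"])
    print(c,d["intrinsics"].tolist(),{k:np.round(d[k],4).tolist() for k in d if k in("R","t","hand_eye")})
E
```

```text
total 12
drwxr-xr-x  3 agent agent 4096 Dec  6 15:51 .
drwxr-xr-x 23 root  root  4096 Dec  6 15:51 ..
drwxr-xr-x  2 agent agent 4096 Dec  6 15:51 pics
{'time': 0.0, 'q': array([-1.32412933e+00,  8.79561077e-02,  1.37227837e+00, -3.82441098e-06,
        1.68356769e+00, -1.03064819e-01]), 'dq': array([ 0.00031459, -0.00030272,  0.00027922, -0.00148697, -0.00154769,
       -0.00031253]), 'joint_efforts': array([-5.64725474e-05, -3.51866698e+01, -3.13271677e+01, -1.44862902e-04,
        1.08267227e-02,  1.51393743e-05]), 'eef_pos': array([ 0.18834654, -0.51621893,  0.23012627]), 'tool_rot': array([-1.10177669e-03,  9.84749313e-01,  1.73975776e-01, -8.11501971e-05]), 'force': array([-0.15397348, -0.13988232, -0.16983958]), 'ft_torque': array([ 0.01296033,  0.02998268, -0.01153535]), 'finger_gap': 0.08554499645876634}
side [[524.958773135096, 0.0, 317.5296395639459], [0.0, 524.958773135096, 243.73842331435372], [0.0, 0.0, 1.0]] {'R': [[-0.7516, -0.6597, 0.0014], [-0.4564, 0.5184, -0.7231], [0.4763, -0.5441, -0.6907]], 't': [0.3722, 0.3059, 1.2913]}
top [[477.48327348717714, 0.0, 322.15169975832634], [0.0, 477.48327348717714, 233.5958944215344], [0.0, 0.0, 1.0]] {'R': [[0.0106, -0.9997, 0.0212], [-0.9861, -0.0139, -0.1654], [0.1656, -0.0192, -0.986]], 't': [-0.0095, 0.4943, 1.2539]}
wrist [[337.55577967347114, 0.0, 320.77234382706513], [0.0, 337.55577967347114, 238.16888663627273], [0.0, 0.0, 1.0]] {'hand_eye': [[0.001, -0.9605, -0.2784, 0.0705], [1.0, 0.0007, 0.0012, 0.0003], [-0.0009, -0.2784, 0.9605, -0.1438], [0.0, 0.0, 0.0, 1.0]]}
```

View pics/top0.png

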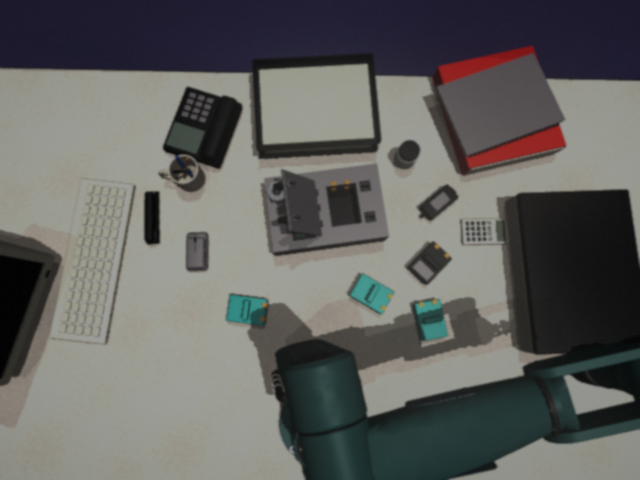

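View pics/side0.png

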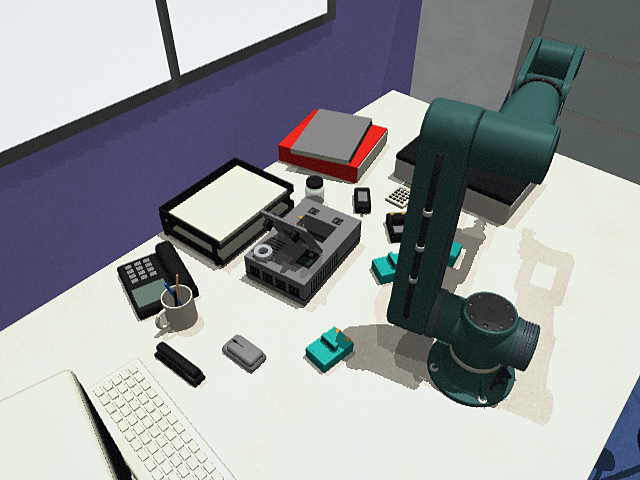

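```bash
python3 - <<'E'
from bench import vision
import numpy as np
for c in ["top","side"]:
    vision.read_camera(c)
    for n in "unit bay_floor pack_center pack_base pack_contacts hatch_hinge hatch_edge head_near head_far brick mouse stapler calculator mug tape_roll jar".split():
        print(c,n,[(np.round(r["centre"],4).tolist(),round(r["score"],2)) for r in vision.landmark_of(c,n)[:3]])
from bench import monitor; print(monitor.state()["time"])
E
```

```text
top unit [([0.565, -0.0547, 0.0031], 0.76)]
top bay_floor [([0.5597, -0.0555, 0.0218], 0.89)]
top pack_center [([0.3384, -0.1354, 0.0322], 0.98), ([0.2682, -0.3002, 0.0299], 0.79), ([0.4193, -0.3018, 0.0306], 0.78)]
top pack_base [([0.2654, -0.2962, -0.0026], 0.9), ([0.4188, -0.2978, -0.0006], 0.85), ([0.2861, 0.1953, -0.0002], 0.8)]
top pack_contacts [([0.2778, 0.1491, 0.0335], 0.78), ([0.3148, -0.2882, 0.0375], 0.65), ([0.3093, -0.1789, 0.0365], 0.63)]
top hatch_hinge [([0.5551, 0.0117, 0.0916], 0.58)]
top hatch_edge [([0.5422, 0.0929, 0.2248], 0.92)]
top head_near [([0.4934, 0.0892, 0.1986], 0.47)]
top head_far [([0.5816, 0.1049, 0.1969], 0.48)]
top brick [([0.5919, -0.332, 0.0012], 0.93)]
top mouse [([0.4467, 0.3372, -0.0018], 0.81), ([0.4574, -0.3314, 0.0345], 0.54)]
top stapler [([0.5387, 0.4682, -0.0016], 0.95)]
top calculator [([0.5142, -0.4583, -0.0007], 0.94), ([0.4184, -0.3022, 0.0282], 0.73), ([0.4219, -0.2962, -0.001], 0.45)]
top mug [([0.6497, 0.3691, 0.0026], 0.81), ([0.5792, 0.1019, 0.1988], 0.45)]
top tape_roll [([0.5943, 0.118, 0.0898], 0.71)]
top jar [([0.7187, -0.
[... 492 characters left out ...]
e [([0.5573, 0.0155, 0.0933], 0.87)]
side hatch_edge [([0.5385, 0.0901, 0.2255], 0.59)]
side head_near [([0.5004, 0.0895, 0.196], 0.66)]
side head_far [([0.5806, 0.0985, 0.1974], 0.68), ([0.5526, 0.0139, 0.0963], 0.36)]
side brick [([0.5904, -0.3304, 0.0015], 0.79)]
side mouse [([0.4454, 0.3398, -0.0053], 0.72), ([0.5128, -0.4575, 0.0007], 0.72)]
side stapler [([0.5388, 0.4668, -0.0022], 0.65), ([0.5154, -0.4557, 0.0018], 0.44)]
side calculator [([0.5154, -0.4557, -0.0015], 0.56)]
side mug [([0.6535, 0.3705, -0.0023], 0.58)]
side tape_roll [([0.5924, 0.1214, 0.0884], 0.56), ([0.5402, 0.4668, -0.0016], 0.48)]
side jar [([0.7224, -0.2353, 0.0002], 0.71), ([0.4215, -0.2935, 0.0325], 0.34)]
1.85
```

```bash
python3 - <<'E'
import cv2
t=cv2.imread("pics/top0.png"); s=cv2.imread("pics/side0.png")
a=cv2.resize(t[150:300,250:500],(800,480),interpolation=cv2.INTER_CUBIC)
b=cv2.resize(s[170:310,230:470],(800,467),interpolation=cv2.INTER_CUBIC)
cv2.imwrite("pics/z1.png",a);cv2.imwrite("pics/z2.png",b)
E
```

```text
(no output)
```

View pics/z1.png

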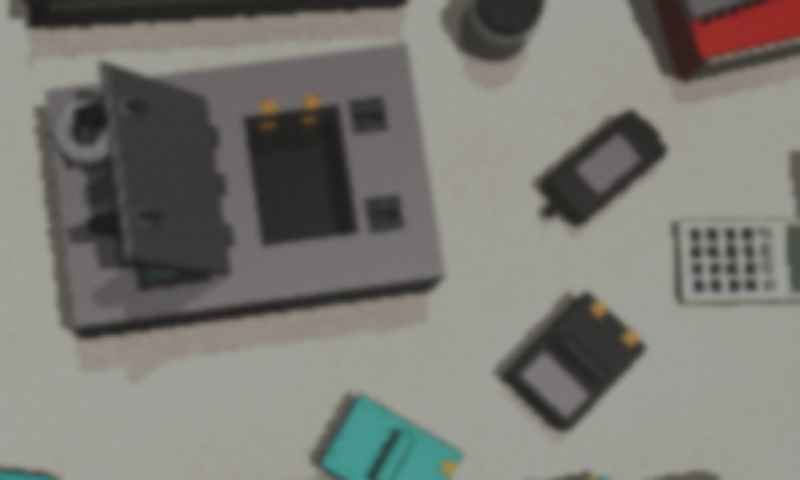

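View pics/z2.png

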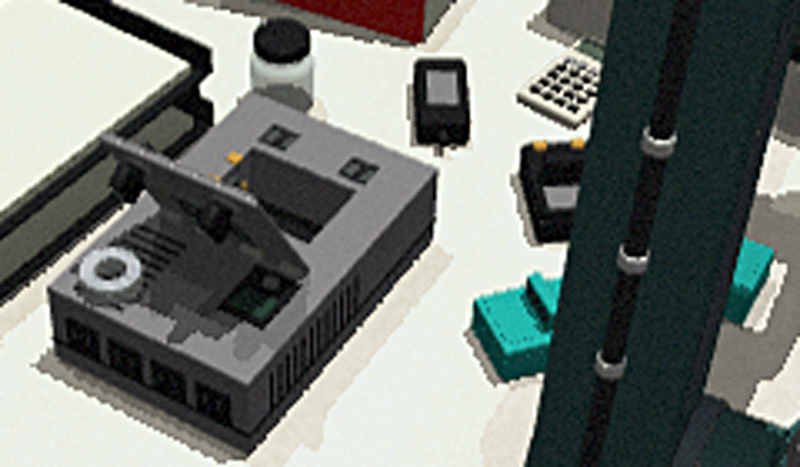

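View pics/wrist0.png

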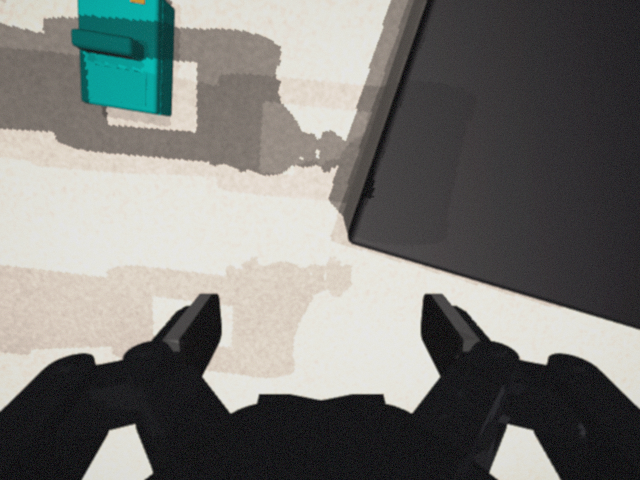

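```bash
cat > h.py <<'E'
from bench import monitor, vision
import cv2,numpy as np
def cloud(d):
    K=d["intrinsics"];z=d["z_map"].astype(float)
    v,u=np.mgrid[:480,:640]
    P=np.stack([(u-K[0,2])/K[0,0]*z,(v-K[1,2])/K[1,1]*z,z],-1)
    if "R" in d: W=(P-np.asarray(d["t"]))@np.asarray(d["R"])
    else:
        H=np.asarray(d["hand_eye"]);W=P@H[:3,:3].T+H[:3,3]
        s=d["st"];w,x,y,zq=s["tool_rot"]
        from scipy.spatial.transform import Rotation as Ro
        W=W@Ro.from_quat([x,y,zq,w]).as_matrix().T+s["eef_pos"]
    W[z<=0]=np.nan
    return W
def rect(pts):
    r=cv2.minAreaRect((pts[:,:2]*1000).astype(np.float32)); return [np.round(x,1) for x in r]
E
python3 - <<'E'
from h import *
for c in["top","side"]:
    d=vision.read_camera(c);W=cloud(d)
    for lab in["unit","pack_center","hatch"]:
        for r in vision.regions_of(c,lab)[:5]:
            m=cv2.erode(r["mask"].astype(np.uint8),np.ones((3,3)))>0
            p=W[m];p=p[~np.isnan(p).any(1)]
            col=d["pixels"][m].mean(0).round()
            print(c,lab,round(r["score"],2),m.sum(),col,np.median(p,0).round(3) if len(p) else 0)
            if lab=="unit":
                k=abs(p[:,2]-.09)<.006; print(" deck",rect(p[k]),np.median(p[k,2]))
            if lab=="pack_center" and col.max()<110:
                for a,b in((.03,.045),(.055,.07)):
                    k=(p[:,2]>a)&(p[:,2]<b);
                    if k.sum()>5:print(a,k.sum(),rect(p[k]),np.median(p[k],0).round(4))
            if lab=="hatch":
                c0=np.median(p,0);q=p[np.linalg.norm(p-c0,axis=1)<.1]
                _,_,V=np.linalg.svd(q-q.mean(0));print(" n",V[2].round(3),p.max(0).round(3))
d=vision.read_camera("top");W=cloud(d)
# brass
hsv=cv2.cvtColor(d["pixels"],cv2.COLOR_BGR2HSV)
m=(cv2.inRange(hsv,(12,120,90),(30,255,255))>0)
n,l,s,ce=cv2.connectedComponentsWithStats(m.astype(np.uint8))
for i in range(1,n):
    if s[i,4]>4: print("brass",ce[i].round(1),s[i,4],np.nanmedian(W[l==i],0).round(4))
E
```

```text
top unit 0.75 8338 [76. 77. 80.] [ 0.547 -0.014  0.092]
 deck [array([557.5, -10.7]), array([199.8, 299.8]), np.float64(8.7)] 0.09117267560059344
top pack_center 0.95 863 [64. 68. 70.] [ 0.418 -0.292  0.04 ]
0.03 713 [array([ 421.6, -295.6]), array([66.4, 98.6]), np.float64(45.2)] [ 0.4182 -0.2908  0.0391]
0.055 109 [array([ 421.1, -297.2]), array([49.6, 15.2]), np.float64(46.3)] [ 0.421  -0.2969  0.0622]
top pack_center 0.92 865 [130. 139.  68.] [ 0.335 -0.136  0.04 ]
top pack_center 0.78 890 [105. 113.  49.] [0.288 0.189 0.039]
top pack_center 0.73 1015 [ 98. 105.  56.] [ 0.267 -0.29   0.039]
0.03 830 [array([ 268.5, -294.9]), array([97.8, 69.9]), np.float64(11.7)] [ 0.268  -0.2922  0.0388]
0.055 112 [array([ 268.4, -294.5]), array([15.1, 49.7]), np.float64(10.7)] [ 0.2693 -0.294   0.0621]
top hatch 0.91 1798 [57. 56. 58.] [0.547 0.053 0.176]
 n [-0.125  0.853 -0.507] [0.622 0.111 0.233]
top hatch 0.33 34 [30. 31. 31.] [0.496 0.092 0.216]
 n [-0.5    0.034  0.865] [0.503 0.102 0.222]
top hatch 0.22 752 [82. 81. 85.] [0.443 0.334 0.035]
 n [ 0.053 -0.187  0.981] [0.498 0.369 0.043]

[... 329 characters left out ...]
, np.float64(31.3)] [ 0.4209 -0.2757  0.0392]
0.055 52 [array([ 421.8, -289.2]), array([32., 23.]), np.float64(61.7)] [ 0.4211 -0.2883  0.0615]
side pack_center 0.62 129 [124. 132.  24.] [ 0.221 -0.291  0.039]
side hatch 0.93 625 [47. 47. 47.] [0.529 0.077 0.203]
 n [-0.123  0.828 -0.546] [0.622 0.119 0.233]
side hatch 0.57 6856 [71. 71. 72.] [0.517 0.045 0.09 ]
 n [ 0.202 -0.08  -0.976] [0.727 0.155 0.233]
brass [347.  181.5] 12 [ 0.6263 -0.0669  0.0928]
brass [333.4 183.6] 15 [ 0.6199 -0.0299  0.0917]
brass [436.4 246.4] 13 [ 0.4647 -0.3139  0.0395]
brass [446.2 255.4] 12 [ 0.439  -0.339   0.0406]
brass [433.8 300.8] 6 [ 0.3167 -0.3038  0.0382]
brass [264.5 305. ] 12 [0.3011 0.1469 0.0411]
```

```bash
cat >> h.py <<'E'
def wrap(a): return (a+np.pi)%(2*np.pi)-np.pi
def pose():
    s=monitor.state();w,x,y,z=s["tool_rot"]
    from scipy.spatial.transform import Rotation as Ro
    R=Ro.from_quat([x,y,z,w]).as_matrix()
    return s,R,np.arctan2(R[1,1],R[0,1])
def plan(target,yaw=None,step=40):
    """rows in tool axes to world target, tool-y yaw"""
    s,R,y0=pose(); p=s["eef_pos"]; d=(np.array(target)-p)*1000
    dy=0 if yaw is None else wrap(yaw-y0)
    n=max(1,int(np.ceil(np.linalg.norm(d)/step)),int(np.ceil(abs(dy)/.14)))
    print("t",round(s["time"],2),"p",p.round(4),"yaw",y0.round(3),"F",s["force"].round(1),"gap",round(s["finger_gap"],4),"q",s["q"].round(2),"tilt",R[2].round(3))
    ys=y0;out=[]
    for i in range(n):
        # tool y=(cos,sin), tool x = yaw+90deg ; z down
        ty=np.array([np.cos(ys),np.sin(ys)]);tx=np.array([-np.sin(ys),np.cos(ys)])
        dd=d/n; out.append([[int(round(dd[:2]@tx)),int(round(dd[:2]@ty)),int(round(-dd[2]))],round(-dy/n,3)])
        ys+=dy/n
    print(str(out).replace(" ",""))
E
python3 -c "
from h import *
plan([.4213,-.2967,.2],-.775)"
```

```text
t 2.3 p [ 0.1885 -0.5167  0.2313] yaw -1.221 F [ 0.9  0.1 -0. ] gap 0.0853 q [-1.32  0.09  1.37 -0.    1.68 -0.1 ] tilt [-0.  0. -1.]
[[[33,-14,3],np.float64(-0.05)],[[33,-12,3],np.float64(-0.05)],[[34,-11,3],np.float64(-0.05)],[[34,-9,3],np.float64(-0.05)],[[35,-7,3],np.float64(-0.05)],[[35,-6,3],np.float64(-0.05)],[[35,-4,3],np.float64(-0.05)],[[36,-2,3],np.float64(-0.05)],[[36,0,3],np.float64(-0.05)]]
```

arm_command([
  [[33, -14, 3], -0.05],
  [[33, -12, 3], -0.05],
  [[34, -11, 3], -0.05],
  [[34, -9, 3], -0.05],
  [[35, -7, 3], -0.05],
  [[35, -6, 3], -0.05],
  [[35, -4, 3], -0.05],
  [[36, -2, 3], -0.05],
  [[36, 0, 3], -0.05],
], fingers=0.0)

```text
time: 3.2
eef_pos: [0.4256, -0.292, 0.2035]
tool_rot: [0.002, 0.92, 0.393, -0.0]
force: [1.7, -0.0, 0.6]
finger_gap: 0.0425
```

```bash
sed -i 's/round(-dy\/n,3)/float(round(-dy\/n,3))/' h.py; python3 - <<'E'
from h import *
plan([.4213,-.2967,.1],-.775)
s=monitor.state();d=vision.read_camera("wrist");d["st"]=s;cv2.imwrite("pics/w1.png",d["pixels"])
W=cloud(d)
for r in vision.regions_of("wrist","pack_center")[:3]:
    m=cv2.erode(r["mask"].astype(np.uint8),np.ones((5,5)))>0
    p=W[m];p=p[~np.isnan(p).any(1)]
    print(r["score"],d["pixels"][m].mean(0))
    for a,b in((.03,.045),(.055,.07)):
        k=(p[:,2]>a)&(p[:,2]<b)
        if k.sum()>5:print(a,k.sum(),rect(p[k]),np.median(p[k],0).round(4))
E
```

```text
t 3.2 p [ 0.4256 -0.292   0.2035] yaw -0.763 F [ 1.7 -0.   0.6] gap 0.0425 q [-0.71  0.02  1.5  -0.    1.62  0.05] tilt [-0.002  0.004 -1.   ]
[[[-2,0,35],0.004],[[-2,0,35],0.004],[[-2,0,35],0.004]]
0.75 [ 95.90641602 100.19248059 106.24083912]
0.03 6227 [array([ 420.2, -296.3]), array([67.6, 97. ]), np.float64(46.1)] [ 0.4225 -0.2939  0.0395]
0.055 936 [array([ 419.4, -296.8]), array([49., 15.]), np.float64(45.8)] [ 0.4204 -0.2954  0.063 ]
0.73 [117.14618865 127.10302819  27.33553777]
0.03 1957 [array([ 275.7, -280.7]), array([78.5, 41.6]), np.float64(9.4)] [ 0.2907 -0.2748  0.0395]
0.055 384 [array([ 264.8, -283.7]), array([14.5, 26.8]), np.float64(13.0)] [ 0.2681 -0.2827  0.0625]
0.6 [115.77737566 122.75876331  20.06400579]
0.03 7520 [array([ 335.2, -139. ]), array([96.5, 68.1]), np.float64(60.5)] [ 0.34   -0.1396  0.0394]
0.055 1090 [array([ 335.4, -138.8]), array([15.3, 47.6]), np.float64(60.4)] [ 0.3371 -0.1401  0.0628]
```

arm_command([
  [[-2, 0, 35], 0.004],
  [[-2, 0, 35], 0.004],
  [[-2, 0, 32], 0],
  [[0, 0, 0], 0],
])

```text
time: 3.7
eef_pos: [0.424, -0.296, 0.1007]
tool_rot: [0.004, 0.92, 0.392, 0.001]
force: [-0.8, 0.6, -0.4]
finger_gap: 0.0426
```

```bash
python3 -c "
from h import *
plan([.4205,-.2966,.042],-.77,20)"
```

```text
t 3.7 p [ 0.424  -0.296   0.1007] yaw -0.766 F [-0.8  0.6 -0.4] gap 0.0426 q [-0.72  0.07  1.65 -0.    1.41  0.05] tilt [-0.002  0.009 -1.   ]
[[[-1,-1,20],0.001],[[-1,-1,20],0.001],[[-1,-1,20],0.001]]
```

arm_command([
  [[-1, -1, 20], 0],
  [[-1, -1, 20], 0],
  [[-1, -1, 19], 0],
  [[0, 0, 0], 0],
])

```text
time: 4.1
eef_pos: [0.4214, -0.3011, 0.0466]
tool_rot: [0.008, 0.921, 0.39, 0.002]
force: [-0.4, 0.5, 0.0]
finger_gap: 0.0426
```

```bash
python3 - <<'E'
from h import *
plan([.4205,-.2966,.042],-.77,20)
d=vision.read_camera("wrist");cv2.imwrite("pics/w2.png",d["pixels"])
E
```

```text
t 4.1 p [ 0.4214 -0.3011  0.0466] yaw -0.769 F [-0.4  0.5  0. ] gap 0.0426 q [-0.73  0.12  1.72 -0.    1.29  0.04] tilt [-0.003  0.017 -1.   ]
[[[3,-4,5],0.001]]
```

View pics/w2.png

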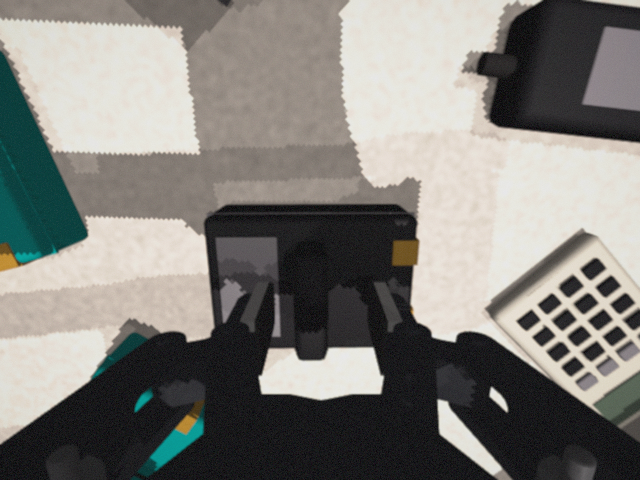

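arm_command([
  [[3, -4, 5], 0],
  [[0, 0, 0], 0],
])

```text
time: 4.35
eef_pos: [0.4236, -0.299, 0.0472]
tool_rot: [0.013, 0.921, 0.39, 0.004]
force: [0.5, -0.8, -0.6]
finger_gap: 0.0427
```

arm_command([
  [[0, 0, 0], 0],
  [[0, 0, 0], 0],
  [[0, 0, 0], 0],
  [[0, 0, 0], 0],
], fingers=1.0, grip_force=60)

```text
time: 4.75
eef_pos: [0.4236, -0.2985, 0.0495]
tool_rot: [0.013, 0.921, 0.39, 0.004]
force: [0.7, -1.2, -2.3]
finger_gap: 0.0124
```

```bash
python3 - <<'E'
from h import *
plan([.4205,-.2966,.18],-.77,25)
E
```

```text
t 4.75 p [ 0.4236 -0.2985  0.0495] yaw -0.77 F [ 0.7 -1.2 -2.3] gap 0.0124 q [-0.72  0.11  1.72 -0.    1.29  0.05] tilt [-0.002  0.027 -1.   ]
[[[0,-1,-22],0.0],[[0,-1,-22],0.0],[[0,-1,-22],0.0],[[0,-1,-22],0.0],[[0,-1,-22],0.0],[[0,-1,-22],0.0]]
```

```bash
python3 - <<'E'
from h import *
d=vision.read_camera("wrist");cv2.imwrite("pics/w3.png",d["pixels"])
d=vision.read_camera("side");cv2.imwrite("pics/s3.png",cv2.resize(d["pixels"][150:300,330:530],(800,600)))
plan([.4205,-.2966,.18],-.77,25)
E
```

```text
t 4.85 p [ 0.4236 -0.2986  0.0494] yaw -0.77 F [-0.3 -0.6 -1.3] gap 0.0124 q [-0.72  0.11  1.72 -0.    1.29  0.05] tilt [-0.002  0.027 -1.   ]
[[[0,-1,-22],0.0],[[0,-1,-22],0.0],[[0,-1,-22],0.0],[[0,-1,-22],0.0],[[0,-1,-22],0.0],[[0,-1,-22],0.0]]
```

View pics/s3.png

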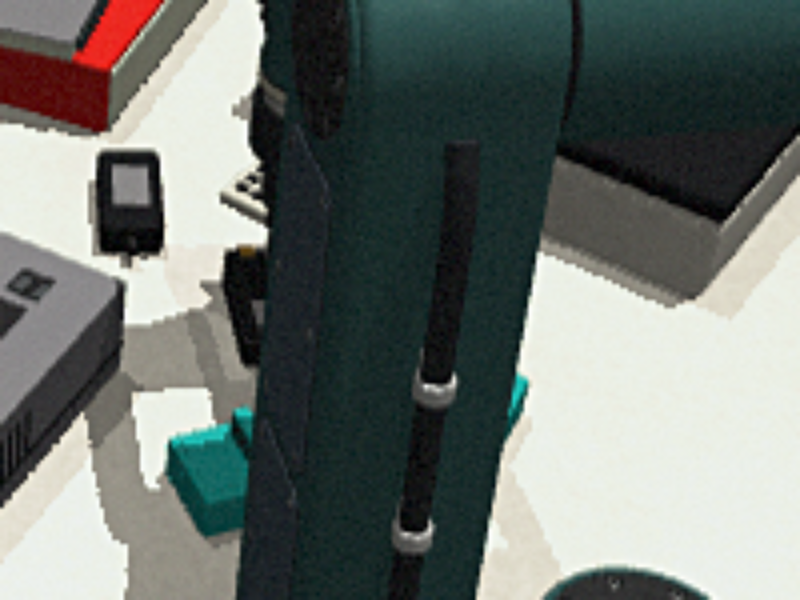

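View pics/w3.png

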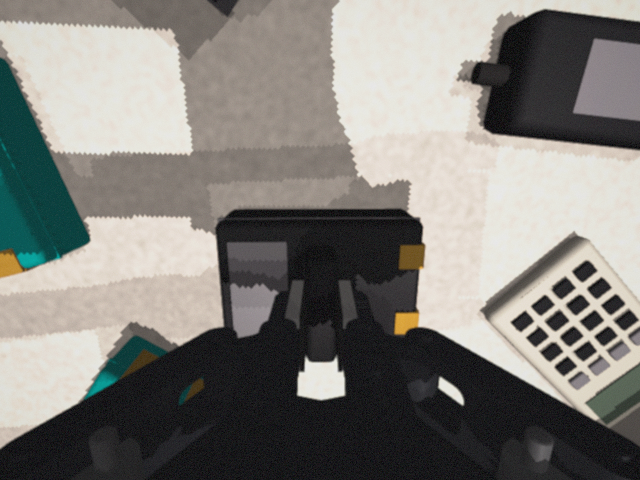

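arm_command([
  [[0, 0, 0], 0],
  [[0, 0, 0], 0],
  [[0, -2, 6], 0],
  [[0, 0, 2], 0],
], fingers=0.3)

```text
time: 5.25
eef_pos: [0.4234, -0.2982, 0.0421]
tool_rot: [0.015, 0.921, 0.39, 0.005]
force: [-0.1, -0.6, -0.5]
finger_gap: 0.03
```

```bash
python3 - <<'E'
from h import *
plan([.4205,-.2966,.042],-.77,25)
E
```

```text
t 5.25 p [ 0.4234 -0.2982  0.0421] yaw -0.77 F [-0.1 -0.6 -0.5] gap 0.03 q [-0.72  0.11  1.73 -0.    1.27  0.05] tilt [-0.002  0.031 -1.   ]
[[[-1,-3,0],0.0]]
```

arm_command([
  [[0, 0, 0], 0],
  [[0, 0, 0], 0],
  [[0, 0, 0], 0],
  [[0, 0, 0], 0],
], fingers=1.0, grip_force=60)

```text
time: 5.65
eef_pos: [0.4234, -0.2982, 0.0423]
tool_rot: [0.014, 0.921, 0.39, 0.005]
force: [0.8, 0.6, 0.4]
finger_gap: 0.0126
```

arm_command([
  [[0, 0, -10], 0],
  [[0, 0, -20], 0],
  [[0, 0, -25], 0],
  [[0, 0, -25], 0],
  [[0, 0, -25], 0],
  [[0, 0, -25], 0],
  [[0, 0, 0], 0],
])

```text
time: 6.35
eef_pos: [0.4137, -0.289, 0.1645]
tool_rot: [0.0, 0.921, 0.39, -0.001]
force: [0.0, -0.3, -6.2]
finger_gap: 0.0124
```

```bash
python3 - <<'E'
from h import *
d=vision.read_camera("wrist");cv2.imwrite("pics/w4.png",d["pixels"])
plan([.5647,-.0577,.185],.152,40)
E
```

```text
t 6.4 p [ 0.4126 -0.2881  0.1618] yaw -0.77 F [-0.4  0.7 -7.8] gap 0.0126 q [-0.72  0.01  1.59 -0.    1.55  0.05] tilt [-0.003 -0.005 -1.   ]
[[[39,-7,-3],-0.132],[[39,-2,-3],-0.132],[[39,3,-3],-0.132],[[39,8,-3],-0.132],[[37,13,-3],-0.132],[[35,18,-3],-0.132],[[32,22,-3],-0.132]]
```

View pics/w4.png

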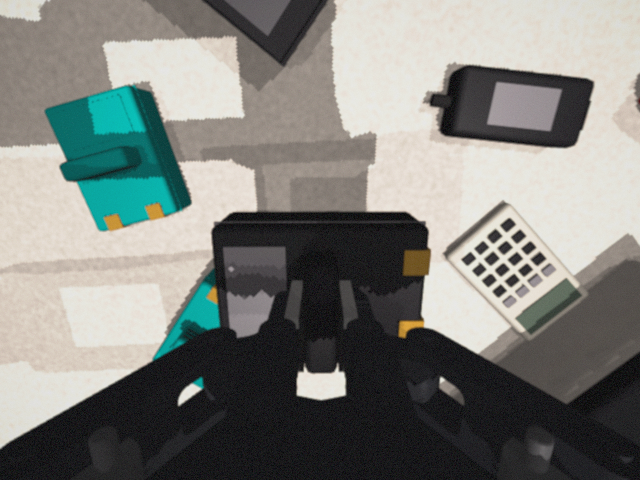

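arm_command([
  [[39, -7, -3], -0.132],
  [[39, -2, -3], -0.132],
  [[39, 3, -3], -0.132],
  [[39, 8, -3], -0.132],
  [[37, 13, -3], -0.132],
  [[35, 18, -3], -0.132],
  [[32, 22, -3], -0.132],
  [[0, 0, 0], 0],
])

```text
time: 7.2
eef_pos: [0.5551, -0.0454, 0.1555]
tool_rot: [-0.022, 0.638, 0.77, -0.008]
force: [-0.3, -0.1, -6.7]
finger_gap: 0.0128
```

```bash
python3 - <<'E'
from h import *
plan([.5647,-.0577,.185],.152,40)
s=monitor.state();d=vision.read_camera("wrist");d["st"]=s;cv2.imwrite("pics/w5.png",d["pixels"])
W=cloud(d)
for r in vision.regions_of("wrist","pack_center")[:2]:
    m=r["mask"]; p=W[m];p=p[~np.isnan(p).any(1)]; print(r["score"],m.sum(),np.median(p,0),p[:,2].max())
    for a in (0.15,.16,.17,.18):
        k=abs(p[:,2]-a)<.005
        if k.sum()>50: print(a,k.sum(),rect(p[k]))
for l in["bay_floor","pack_center","pack_contacts"]:print(l,[(np.round(r["centre"],4),round(r["score"],2)) for r in vision.landmark_of("wrist",l)[:2]])
t=vision.read_camera("top");cv2.imwrite("pics/t5.png",cv2.resize(t["pixels"][130:280,240:440],(800,600)))
for l in["bay_floor","pack_center","pack_contacts"]:print(l,[(np.round(r["centre"],4),round(r["score"],2)) for r in vision.landmark_of("top",l)[:3]])
E
```

```text
t 7.2 p [ 0.5551 -0.0454  0.1555] yaw 0.187 F [-0.3 -0.1 -6.7] gap 0.0128 q [-0.19  0.16  1.44  0.01  1.59 -0.37] tilt [ 0.024 -0.041 -0.999]
[[[-14,7,-30],0.035]]
0.89 23216 [ 0.55426223 -0.03031516  0.15304783] 0.2068437382936823
0.15 14771 [array([554.1, -40.4]), array([101.3,  55.7]), np.float64(10.6)]
0.16 2173 [array([539., -43.]), array([66.8, 53.3]), np.float64(11.9)]
0.17 559 [array([556. , -47.6]), array([41.2, 43.6]), np.float64(53.2)]
0.18 3230 [array([556. , -47.5]), array([42.8, 40.2]), np.float64(58.6)]
0.89 11159 [ 0.34575868 -0.12538372  0.03976945] 0.06559101202654066
bay_floor []
pack_center [(array([ 0.3421, -0.1355,  0.029 ]), 0.84)]
pack_contacts [(array([ 0.3119, -0.2865,  0.0337]), 0.9), (array([ 0.31  , -0.1803,  0.0374]), 0.88)]
bay_floor [(array([ 0.561 , -0.0565,  0.0242]), 0.74)]
pack_center [(array([ 0.2669, -0.2949,  0.031 ]), 0.96), (array([ 0.5557, -0.0591,  0.1475]), 0.78), (array([0.289 , 0.1959, 0.0281]), 0.73)]
pack_contacts [(array([ 0.315 , -0.2856,  0.034 ]), 0.76), (array([ 0.6034, -0.0432,  0.1461]), 0.72), (array([0.2773, 0.1491, 0.0357]), 0.67)]
```

View pics/w5.png

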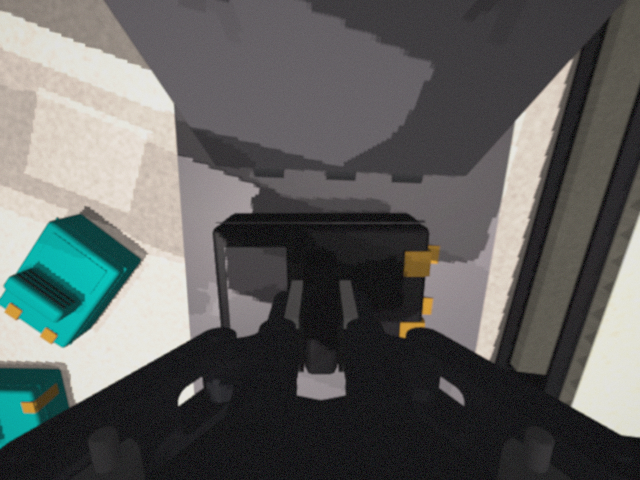

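View pics/t5.png

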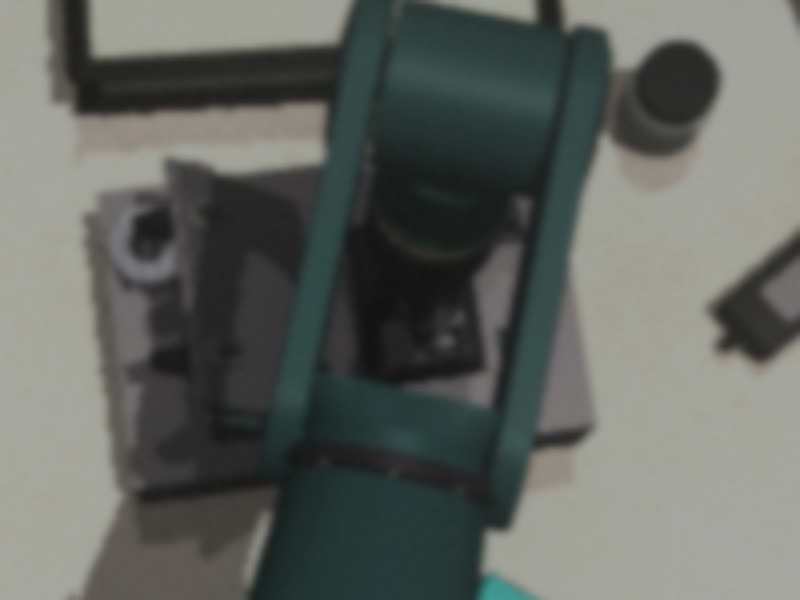

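```bash
cat >> h.py <<'E'
def packtilt(save=None):
    s,R,y=pose();d=vision.read_camera("wrist");d["st"]=s
    if save: cv2.imwrite(save,d["pixels"])
    W=cloud(d);z0=s["eef_pos"][2]
    best=None
    for r in vision.regions_of("wrist","pack_center")[:3]:
        m=cv2.erode(r["mask"].astype(np.uint8),np.ones((5,5)))>0
        p=W[m];p=p[~np.isnan(p).any(1)]
        p=p[(np.linalg.norm(p[:,:2]-s["eef_pos"][:2],axis=1)<.07)&(p[:,2]<z0+.012)&(p[:,2]>z0-.02)]
        if len(p)<2000: continue
        for _ in range(5):
            c=p.mean(0);n=np.linalg.svd(p-c,full_matrices=False)[2][2];n*=np.sign(n[2]);e=abs((p-c)@n);p=p[e<max(.0015,2*e.std())]
        a=np.array([np.cos(y),np.sin(y),0]);b=np.array([-np.sin(y),np.cos(y),0])
        # slope along tool y and tool x
        print("pack top n",len(p),"slope along y",round(-n@a/n[2],3),"along x",round(-n@b/n[2],3),"z at tcp",round(c[2]-((s["eef_pos"]-c)[:2]@n[:2])/n[2],4),"rect",rect(p))
    print("tool ycomp",R[2].round(3),"tcp",s["eef_pos"].round(4),"yaw",y.round(3),"F",s["force"].round(1),"t",s["time"])
E
python3 -c "
from h import *
packtilt()"
```

```text
pack top n 14013 slope along y -0.048 along x -0.005 z at tcp 0.1562 rect [array([553.4, -45.4]), array([97.8, 54.3]), np.float64(9.5)]
tool ycomp [ 0.019 -0.039 -0.999] tcp [ 0.5541 -0.0514  0.1588] yaw 0.177 F [-0.1 -0.6 -7.1] t 7.65
```

```bash
python3 -c "
from h import *
plan([.5647,-.0577,.155],.152,8)"
```

```text
t 7.75 p [ 0.5542 -0.0511  0.1589] yaw 0.178 F [ 0.6 -0.2 -7.3] gap 0.0124 q [-0.2   0.16  1.44  0.    1.59 -0.37] tilt [ 0.019 -0.038 -0.999]
[[[-4,5,2],0.013],[[-4,5,2],0.013]]
```

arm_command([
  [[-4, 5, 2], 0.015],
  [[-4, 5, 2], 0.012],
])

```text
time: 7.95
eef_pos: [0.5657, -0.058, 0.1551]
tool_rot: [-0.019, 0.653, 0.757, -0.009]
force: [-0.3, 0.6, -6.8]
finger_gap: 0.0126
```

```bash
python3 -c "
from h import *
plan([.5647,-.0577,.155],.152,8)
packtilt()
vision.read_camera('wrist')
plan([.5647,-.0577,.155],.152,8)"
```

```text
t 7.95 p [ 0.5657 -0.058   0.1551] yaw 0.148 F [-0.3  0.6 -6.8] gap 0.0126 q [-0.2   0.18  1.41  0.    1.58 -0.35] tilt [ 0.017 -0.037 -0.999]
[[[0,-1,0],-0.004]]
pack top n 14177 slope along y -0.046 along x -0.007 z at tcp 0.1526 rect [array([565.2, -52.4]), array([98.5, 54.1]), np.float64(8.2)]
tool ycomp [ 0.017 -0.037 -0.999] tcp [ 0.5657 -0.058   0.1551] yaw 0.148 F [-0.3  0.6 -6.8] t 7.95
t 8.1 p [ 0.5655 -0.0578  0.1546] yaw 0.149 F [-0.4 -0.2 -6.3] gap 0.0126 q [-0.2   0.18  1.41  0.    1.58 -0.35] tilt [ 0.018 -0.039 -0.999]
[[[0,-1,0],-0.003]]
```

```bash
sed -i 's/^        dd=d\/n; out.*/        from scipy.spatial.transform import Rotation as Ro\n        Ri=Ro.from_euler("z",ys-y0).as_matrix()@R; dd=Ri.T@(d\/n); out.append([[round(float(v)) if abs(v)>=3 else round(float(v),1) for v in dd],float(round(-dy\/n,3))])/' h.py; python3 -c "
from h import *
plan([.5650,-.0577,.120],.150,9)"
```

```text
t 8.1 p [ 0.5655 -0.0578  0.1546] yaw 0.149 F [-0.4 -0.2 -6.3] gap 0.0126 q [-0.2   0.18  1.41  0.    1.58 -0.35] tilt [ 0.018 -0.039 -0.999]
[[[-0.1,0.2,9],-0.0],[[-0.1,0.2,9],-0.0],[[-0.1,0.2,9],-0.0],[[-0.1,0.2,9],-0.0]]
```

arm_command([
  [[0, 0, 9], 0],
  [[0, 0, 9], 0],
  [[0, 0, 9], 0],
  [[0, 0, 8], 0],
])

```text
time: 8.5
eef_pos: [0.5643, -0.0571, 0.1176]
tool_rot: [-0.019, 0.652, 0.758, -0.008]
force: [0.7, -0.3, -7.3]
finger_gap: 0.0124
```

```bash
python3 -c "
from h import *
packtilt('pics/w6.png')
plan([.5650,-.0577,.09],.150,9)"
```

```text
pack top n 14119 slope along y -0.047 along x -0.007 z at tcp 0.1151 rect [array([563.9, -51.4]), array([98.2, 53.8]), np.float64(8.3)]
tool ycomp [ 0.018 -0.037 -0.999] tcp [ 0.5643 -0.0571  0.1176] yaw 0.15 F [ 0.7 -0.3 -7.3] t 8.5
t 8.6 p [ 0.5633 -0.0569  0.1164] yaw 0.15 F [-1.   0.3 -7.3] gap 0.0129 q [-0.2   0.2   1.47  0.    1.51 -0.35] tilt [ 0.019 -0.041 -0.999]
[[[-0.5,0.9,9],-0.0],[[-0.5,0.9,9],-0.0],[[-0.5,0.9,9],-0.0]]
```

View pics/w6.png

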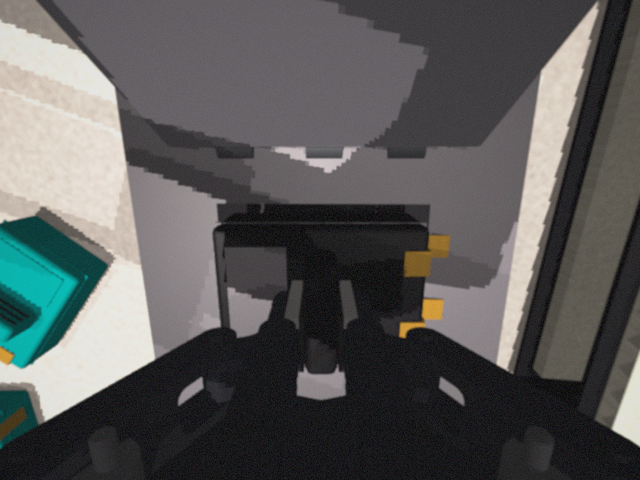

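```bash
python3 - <<'E'
from h import *
s,R,y=pose();d=vision.read_camera("wrist");d["st"]=s;W=cloud(d)
# unit frame with centre guess
c=np.array([.5647,-.0577]);th=.152
ux=np.array([np.cos(th),np.sin(th)]);uy=np.array([-ux[1],ux[0]])
L=(W[...,:2]-c)
X=L@ux*1000;Y=L@uy*1000;Z=W[...,2]*1000
for v in (195,200,203,206,209,212,216):
    print(v,[(u,round(X[v,u]),round(Y[v,u]),round(Z[v,u])) for u in (190,210,214,218,222,240,320,400,425,429,433,440)])
for u in (300,320,350):
    print(u,[(v,round(Y[v,u],1),round(Z[v,u])) for v in range(190,222,3)])
v=235;print([(u,round(X[v,u]),round(Y[v,u]),round(Z[v,u])) for u in list(range(196,226,3))+list(range(420,450,3))])
plan([.5650,-.0577,.09],.150,9)
E
```

```text
195 [(190, -69, 45, 93), (210, -59, 45, 91), (214, -57, 45, 92), (218, -55, 45, 91), (222, -53, 45, 91), (240, -43, 45, 91), (320, -3, 45, 90), (400, 37, 45, 91), (425, 50, 45, 92), (429, 51, 45, 92), (433, 54, 45, 91), (440, 57, 45, 92)]
200 [(190, -70, 42, 90), (210, -59, 42, 91), (214, -57, 42, 91), (218, -55, 42, 91), (222, -53, 42, 92), (240, -44, 42, 91), (320, -3, 42, 90), (400, 38, 43, 91), (425, 50, 43, 91), (429, 52, 43, 90), (433, 54, 43, 90), (440, 57, 43, 91)]
203 [(190, -70, 41, 92), (210, -60, 41, 91), (214, -58, 41, 91), (218, -55, 41, 91), (222, -53, 41, 91), (240, -43, 41, 92), (320, -3, 41, 92), (400, 38, 41, 91), (425, 50, 41, 92), (429, 52, 41, 91), (433, 54, 41, 90), (440, 57, 41, 92)]
206 [(190, -70, 39, 91), (210, -59, 39, 92), (214, -57, 39, 92), (218, -56, 39, 89), (222, -56, 38, 84), (240, -56, 32, 48), (320, -5, 29, 31), (400, 49, 30, 31), (425, 54, 37, 77), (429, 54, 39, 84), (433, 54, 40, 91), (440, 58, 40, 90)]
209 [(190, -70, 38, 92), (210, -60, 38, 91), (214, -58, 38, 91), (218, -56, 37, 90), (222, -56, 36, 84), (240, -56, 30, 50), (320, -5, 27, 31), 
[... 1466 characters left out ...]
.float64(33.8), 82), (217, np.float64(33.5), 90), (220, np.float64(33.4), 96)]
[(196, -68, 24, 91), (199, -67, 24, 91), (202, -65, 24, 92), (205, -64, 24, 91), (208, -62, 24, 92), (211, -60, 24, 92), (214, -50, 30, 116), (217, -48, 30, 115), (220, -46, 31, 117), (223, -45, 30, 116), (420, 43, 30, 112), (423, 45, 30, 110), (426, 46, 30, 111), (429, 54, 24, 88), (432, 55, 25, 91), (435, 57, 25, 90), (438, 58, 25, 92), (441, 60, 25, 91), (444, 61, 25, 91), (447, 63, 25, 91)]
t 8.65 p [ 0.5639 -0.0571  0.1175] yaw 0.15 F [ 0.4  0.6 -6.5] gap 0.0125 q [-0.2   0.2   1.47  0.    1.51 -0.35] tilt [ 0.018 -0.039 -0.999]
[[[-0.3,0.5,7],-0.0],[[-0.3,0.5,7],-0.0],[[-0.3,0.5,7],-0.0],[[-0.3,0.5,7],-0.0]]
```

arm_command([
  [[0.5, 0.5, 8], 0],
  [[0.5, 0.5, 8], 0],
  [[0, 0.5, 8], 0],
  [[0, 0.5, 8], 0],
])

```text
time: 9.05
eef_pos: [0.5665, -0.0556, 0.0859]
tool_rot: [-0.017, 0.652, 0.758, -0.007]
force: [-0.2, 0.4, -6.2]
finger_gap: 0.0127
```

```bash
python3 -c "
from h import *
packtilt('pics/w7.png')
plan([.5650,-.056,.075],.150,9)"
```

```text
pack top n 14212 slope along y -0.042 along x -0.008 z at tcp 0.0833 rect [array([566.1, -50.1]), array([98.7, 54.2]), np.float64(8.6)]
tool ycomp [ 0.016 -0.033 -0.999] tcp [ 0.5665 -0.0556  0.0859] yaw 0.15 F [-0.2  0.4 -6.2] t 9.05
t 9.15 p [ 0.5652 -0.0553  0.0844] yaw 0.15 F [-0.8 -0.6 -6.6] gap 0.0128 q [-0.2   0.23  1.51  0.    1.45 -0.35] tilt [ 0.018 -0.037 -0.999]
[[[-0.4,0.0,5],-0.0],[[-0.4,0.0,5],-0.0]]
```

arm_command([
  [[-0.3, 0, 5], 0],
  [[-0.3, 0, 5], 0],
  [[0, 0, 3], 0],
])

```text
time: 9.45
eef_pos: [0.5655, -0.056, 0.0713]
tool_rot: [-0.018, 0.652, 0.758, -0.008]
force: [-0.1, 1.1, -6.8]
finger_gap: 0.0128
```

```bash
python3 -c "
from h import *
plan([.5650,-.056,.065],.150,9)"
```

```text
t 9.45 p [ 0.5655 -0.056   0.0713] yaw 0.15 F [-0.1  1.1 -6.8] gap 0.0128 q [-0.2   0.24  1.52  0.    1.42 -0.35] tilt [ 0.017 -0.035 -0.999]
[[[-0.0,-0.3,6],-0.0]]
```

arm_command([
  [[0, 0, 3], 0],
  [[0, 0, 2], 0],
])

```text
time: 9.65
eef_pos: [0.5651, -0.0559, 0.0658]
tool_rot: [-0.018, 0.652, 0.758, -0.008]
force: [-5.3, 1.2, 0.7]
finger_gap: 0.0128
```

arm_command([
  [[0, 0, 2], 0],
  [[0, 0, 2], 0],
])

```text
time: 9.85
eef_pos: [0.5651, -0.0559, 0.0658]
tool_rot: [-0.018, 0.652, 0.758, -0.008]
force: [-4.8, 1.0, 2.7]
finger_gap: 0.0126
```

```bash
python3 -c "
from h import *
packtilt('pics/w8.png')
plan([.5650,-.056,.065],.150,9)"
```

```text
pack top n 13600 slope along y -0.04 along x -0.005 z at tcp 0.0632 rect [array([564.6, -51.5]), array([98.4, 52.7]), np.float64(8.5)]
tool ycomp [ 0.016 -0.035 -0.999] tcp [ 0.5651 -0.0559  0.0658] yaw 0.15 F [-4.8  1.   2.7] t 9.85
t 9.95 p [ 0.5651 -0.0559  0.0658] yaw 0.15 F [-6.2  1.9  3. ] gap 0.0126 q [-0.2   0.24  1.53  0.    1.41 -0.35] tilt [ 0.016 -0.035 -0.999]
[[[-0.1,-0.1,0.8],-0.0]]
```

arm_command([
  [[0, -0.5, 2], 0],
  [[0, -0.5, 2], 0],
  [[0, 0, 2], 0],
], grip_force=20)

```text
time: 10.25
eef_pos: [0.5648, -0.0559, 0.0655]
tool_rot: [-0.016, 0.652, 0.758, -0.007]
force: [-7.0, 1.5, 7.0]
finger_gap: 0.0126
```

```bash
python3 -c "
from h import *
packtilt('pics/w9.png')
plan([.5650,-.056,.065],.150,9)"
```

```text
pack top n 13301 slope along y -0.035 along x -0.005 z at tcp 0.0629 rect [array([564.5, -51.1]), array([98. , 51.7]), np.float64(8.4)]
tool ycomp [ 0.015 -0.03  -0.999] tcp [ 0.5648 -0.0559  0.0655] yaw 0.15 F [-7.   1.5  7. ] t 10.25
t 10.35 p [ 0.5648 -0.0559  0.0654] yaw 0.15 F [-6.6  1.2  6. ] gap 0.0127 q [-0.2   0.24  1.53  0.    1.4  -0.35] tilt [ 0.015 -0.03  -0.999]
[[[-0.1,0.2,0.4],0.0]]
```

arm_command([
  [[0, -0.5, 4], 0],
  [[0, -0.5, 4], 0],
  [[0, -0.5, 4], 0],
  [[0, -0.5, 4], 0],
  [[0, 0, 4], 0],
  [[0, 0, 4], 0],
])

```text
time: 10.95
eef_pos: [0.5641, -0.056, 0.0647]
tool_rot: [-0.01, 0.652, 0.758, -0.004]
force: [-11.0, 1.5, 13.0]
finger_gap: 0.0128
```

```bash
python3 -c "
from h import *
packtilt('pics/w10.png')
plan([.5650,-.056,.065],.150,9)"
```

```text
pack top n 13251 slope along y -0.019 along x -0.006 z at tcp 0.0622 rect [array([564. , -51.6]), array([97.7, 51.6]), np.float64(8.8)]
tool ycomp [ 0.011 -0.019 -1.   ] tcp [ 0.5641 -0.056   0.0647] yaw 0.151 F [-11.    1.5  13. ] t 10.95
t 11.05 p [ 0.5642 -0.056   0.0647] yaw 0.151 F [-10.8   2.4  13.1] gap 0.0127 q [-0.2   0.23  1.55  0.    1.39 -0.35] tilt [ 0.011 -0.019 -1.   ]
[[[-0.1,0.8,-0.3],0.001]]
```

Pressing is levelling the tool; a bit more, then release.

arm_command([
  [[0, -0.5, 4], 0],
  [[0, -0.5, 4], 0],
  [[0, -0.5, 4], 0],
  [[0, -0.5, 4], 0],
  [[0, 0, 4], 0],
  [[0, 0, 4], 0],
])

```text
time: 11.65
eef_pos: [0.5637, -0.0561, 0.0642]
tool_rot: [-0.005, 0.652, 0.758, -0.0]
force: [-11.8, 0.9, 14.8]
finger_gap: 0.0124
```

```bash
python3 -c "
from h import *
packtilt('pics/w11.png')
plan([.5650,-.056,.065],.150,9)"
```

```text
pack top n 13175 slope along y -0.008 along x -0.006 z at tcp 0.0616 rect [array([563.6, -51.6]), array([97.8, 51.5]), np.float64(8.8)]
tool ycomp [ 0.008 -0.007 -1.   ] tcp [ 0.5637 -0.0561  0.0642] yaw 0.15 F [-11.8   0.9  14.8] t 11.65
t 11.75 p [ 0.5637 -0.056   0.0642] yaw 0.15 F [-10.8   1.4  13.3] gap 0.0125 q [-0.2   0.22  1.56  0.01  1.37 -0.35] tilt [ 0.008 -0.007 -1.   ]
[[[-0.2,1.3,-0.9],0.0]]
```

arm_command([
  [[0, 0, 0], 0],
  [[0, 0, 0], 0],
  [[0, 0, 0], 0],
  [[0, 0, 0], 0],
], fingers=0.3)

```text
time: 12.15
eef_pos: [0.5683, -0.0572, 0.0684]
tool_rot: [0.001, 0.652, 0.758, 0.003]
force: [-0.6, -0.0, 0.3]
finger_gap: 0.0301
```

```bash
python3 -c "
from h import *
packtilt('pics/w12.png')
plan([.5637,-.056,.18],.150,20)"
```

```text
pack top n 13577 slope along y -0.005 along x -0.001 z at tcp 0.0615 rect [array([564.7, -58.3]), array([97.7, 65.4]), np.float64(8.8)]
tool ycomp [ 0.003  0.006 -1.   ] tcp [ 0.5683 -0.0572  0.0684] yaw 0.15 F [-0.6 -0.   0.3] t 12.15
t 12.25 p [ 0.568  -0.0571  0.0681] yaw 0.15 F [-0.3 -0.2  0. ] gap 0.0296 q [-0.2   0.22  1.55  0.    1.37 -0.35] tilt [ 0.003  0.005 -1.   ]
[[[0.3,-0.6,-19],0.0],[[0.3,-0.6,-19],0.0],[[0.3,-0.6,-19],0.0],[[0.3,-0.6,-19],0.0],[[0.3,-0.6,-19],0.0],[[0.3,-0.6,-19],0.0]]
```

View pics/w12.png

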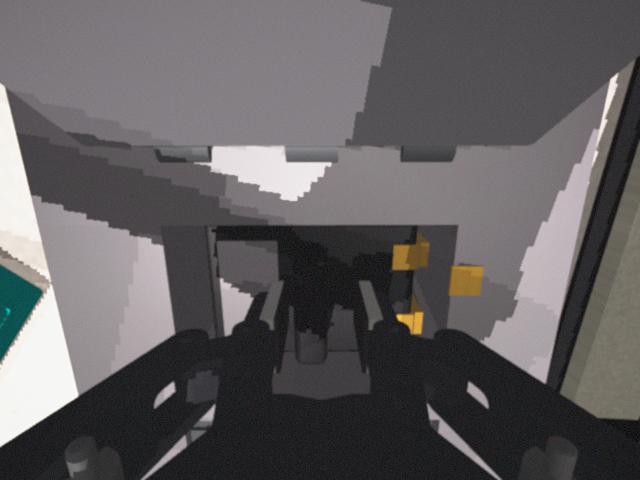

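arm_command([
  [[0, 0, -15], 0],
  [[0, 0, -20], 0],
  [[0, 0, -30], 0.1],
  [[0, 0, -35], 0.14],
  [[0, 0, -35], 0.14],
  [[0, 0, -35], 0.14],
  [[0, 0, -35], 0.14],
  [[0, 0, -15], 0.14],
], fingers=0.3)

```text
time: 13.05
eef_pos: [0.5654, -0.0577, 0.298]
tool_rot: [-0.003, 0.903, 0.43, 0.001]
force: [0.7, 0.3, 0.9]
finger_gap: 0.0302
```

```bash
cat >> h.py <<'E'
C=np.array([.5647,-.0577]);TH=.152
UX=np.array([np.cos(TH),np.sin(TH)]);UY=np.array([-UX[1],UX[0]])
def U(x,y,z): # unit mm -> world
    return np.append(C+x/1000*UX+y/1000*UY,z/1000)
def where():
    s,R,y=pose();l=s["eef_pos"][:2]-C
    print("unit x,y,z mm",round(l@UX*1000,1),round(l@UY*1000,1),round(s["eef_pos"][2]*1000,1),"yaw-TH",round(y-TH,3),"F",s["force"].round(1),"tilt",R[2].round(3),"t",s["time"])
E
python3 - <<'E'
from h import *
where()
for c in["top","side"]:
    d=vision.read_camera(c);W=cloud(d)
    cv2.imwrite(f"pics/{c}13.png",d["pixels"])
    print(c,[(np.round(r["centre"],4),round(r["score"],2)) for l in["hatch_edge","hatch_hinge"] for r in vision.landmark_of(c,l)[:1]])
    for r in vision.regions_of(c,"hatch")[:1]:
        p=W[r["mask"]];p=p[~np.isnan(p).any(1)];l=p[:,:2]-C
        y=l@UY*1000;z=p[:,2]*1000
        print(np.percentile(y,[2,50,98]),np.percentile(z,[2,50,98]))
plan(U(0,185,290),TH-np.pi/2,40)
E
```

```text
unit x,y,z mm 0.7 -0.1 298.0 yaw-TH -0.833 F [0.7 0.3 0.9] tilt [ 0.003 -0.004 -1.   ] t 13.05
top [(array([0.5413, 0.0921, 0.2238]), 0.89), (array([0.5507, 0.0105, 0.0937]), 0.62)]
[118.47094495 153.71874513 170.2267039 ] [188.62485767 214.82515701 229.19434369]
side [(array([0.5538, 0.0136, 0.0952]), 0.78)]
[ 70.51188986 139.38773995 170.25252018] [ 90.57279527 201.49840809 230.56039962]
t 13.45 p [ 0.5637 -0.0573  0.2899] yaw -0.674 F [-0.4 -0.8 -0.7] gap 0.0303 q [-0.2   0.13  1.21  0.    1.82  0.47] tilt [-0.002 -0.015 -1.   ]
[[[21,-23,0.3],0.124],[[18,-25,0.3],0.124],[[15,-27,0.4],0.124],[[11,-29,0.4],0.124],[[8,-30,0.4],0.124],[[4,-30,0.4],0.124]]
```

arm_command([
  [[21, -23, 0], 0.124],
  [[18, -25, 0], 0.124],
  [[15, -27, 0], 0.124],
  [[11, -29, 0], 0.124],
  [[8, -30, 0], 0.124],
  [[4, -30, 0], 0.124],
], fingers=1.0)

```text
time: 14.05
eef_pos: [0.5355, 0.1278, 0.2816]
tool_rot: [-0.004, 0.998, 0.06, -0.015]
force: [0.5, 0.2, 0.4]
finger_gap: 0.0002
```

```bash
python3 - <<'E'
from h import *
d=vision.read_camera("side");cv2.imwrite("pics/s14.png",d["pixels"])
d=vision.read_camera("wrist");cv2.imwrite("pics/w14.png",d["pixels"])
where()
plan(U(0,185,205),TH-np.pi/2,20)
E
```

```text
unit x,y,z mm -0.9 190.0 281.5 yaw-TH -1.594 F [ 0.5 -0.9  0. ] tilt [-0.03  -0.012 -0.999] t 14.15
t 14.15 p [0.535  0.13   0.2815] yaw -1.442 F [ 0.5 -0.9  0. ] gap 0.0001 q [0.13 0.11 1.25 0.01 1.81 1.57] tilt [-0.03  -0.012 -0.999]
[[[0.8,1.5,19],-0.006],[[0.8,1.5,19],-0.006],[[0.8,1.5,19],-0.006],[[0.8,1.5,19],-0.006]]
```

View pics/s14.png

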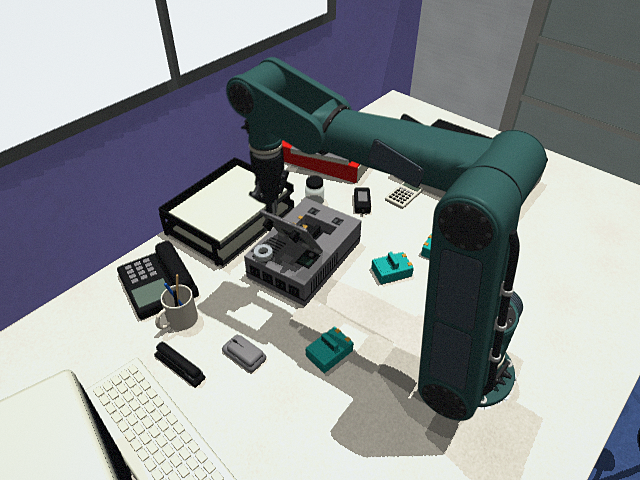

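View pics/w14.png

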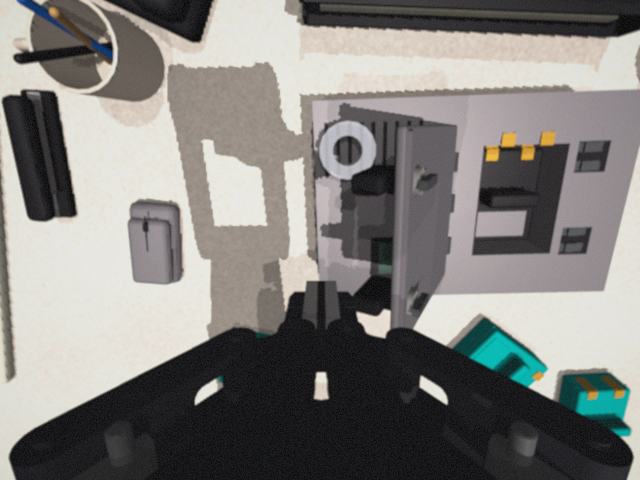

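arm_command([
  [[0, 1, 19], 0],
  [[0, 1, 19], 0],
  [[0, 1, 19], 0],
  [[0, 1, 19], 0],
])

```text
time: 14.55
eef_pos: [0.5339, 0.1255, 0.2032]
tool_rot: [-0.004, 0.997, 0.07, -0.014]
force: [0.1, 0.6, 0.0]
finger_gap: 0.0001
```

```bash
python3 - <<'E'
from h import *
d=vision.read_camera("wrist");cv2.imwrite("pics/w15.png",d["pixels"])
where()
plan(U(0,170,205),TH-np.pi/2,10)
E
```

```text
unit x,y,z mm -4.7 185.5 198.8 yaw-TH -1.584 F [-0.6 -1.  -1.7] tilt [-0.035 -0.01  -0.999] t 14.6
t 14.6 p [0.5319 0.125  0.1988] yaw -1.432 F [-0.6 -1.  -1.7] gap 0.0 q [0.12 0.11 1.41 0.01 1.66 1.55] tilt [-0.035 -0.01  -0.999]
[[[2.4,8,-3],-0.007],[[2.3,8,-3],-0.007]]
```

View pics/w15.png

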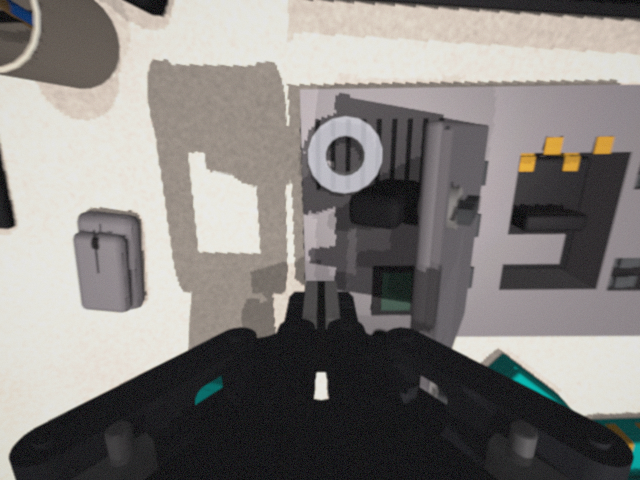

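arm_command([
  [[2, 9, -3], -0.01],
  [[2, 9, -3], 0],
  [[1, 9, 0], 0],
  [[0, 10, 0], 0],
  [[0, 10, 0], 0],
  [[0, 10, 0], 0],
  [[0, 10, 0], 0],
])

```text
time: 15.3
eef_pos: [0.5478, 0.0629, 0.2163]
tool_rot: [-0.014, 0.997, 0.081, -0.015]
force: [-3.8, 4.3, 2.3]
finger_gap: 0.0002
```

```bash
python3 - <<'E'
from h import *
d=vision.read_camera("side");cv2.imwrite("pics/s16.png",cv2.resize(d["pixels"][120:320,200:440],(720,600)))
where()
plan(U(0,90,205),TH-np.pi/2,10)
E
```

```text
unit x,y,z mm 1.9 119.8 216.6 yaw-TH -1.564 F [-2.4  1.3  2.7] tilt [-0.026 -0.028 -0.999] t 15.35
t 15.35 p [0.5484 0.061  0.2166] yaw -1.412 F [-2.4  1.3  2.7] gap -0.0003 q [-0.01  0.11  1.37  0.02  1.69  1.41] tilt [-0.026 -0.028 -0.999]
[[[-0.4,8,2.7],0.002],[[-0.4,8,2.7],0.002],[[-0.4,8,2.7],0.002],[[-0.4,8,2.7],0.002]]
```

View pics/s16.png

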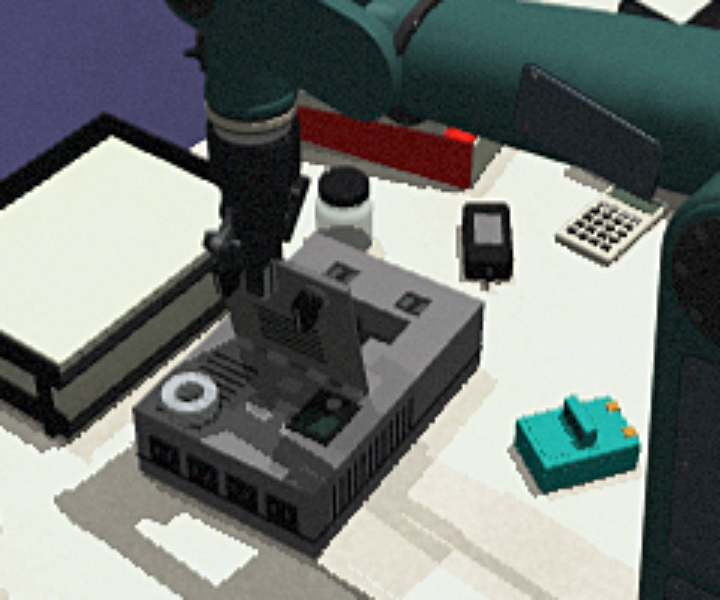

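arm_command([
  [[-1, 9, 4], 0],
  [[-1, 9, 4], 0],
  [[0, 9, 3], 0],
  [[0, 9, 3], 0],
])

```text
time: 15.75
eef_pos: [0.5552, 0.0248, 0.2103]
tool_rot: [-0.014, 0.997, 0.081, -0.007]
force: [-6.1, 2.0, 16.1]
finger_gap: -0.0
```

```bash
python3 - <<'E'
from h import *
d=vision.read_camera("side");cv2.imwrite("pics/s17.png",cv2.resize(d["pixels"][120:320,200:440],(720,600)))
where()
W=cloud(d)
for r in vision.regions_of("side","hatch")[:1]:
        p=W[r["mask"]];p=p[~np.isnan(p).any(1)];l=p[:,:2]-C
        y=l@UY*1000;z=p[:,2]*1000
        for a,b in((110,130),(150,170),(190,210)):
            k=(z>a)&(z<b);print(a,np.median(y[k]) if k.sum()else None)
plan(U(0,60,198),TH-np.pi/2,10)
E
```

```text
unit x,y,z mm 3.1 81.2 210.3 yaw-TH -1.563 F [-3.7 -0.3  9.7] tilt [-0.011 -0.027 -1.   ] t 15.8
110 72.59585638523367
150 70.97939370642125
190 68.43024764242028
t 15.85 p [0.5555 0.023  0.2102] yaw -1.411 F [-2.3 -1.3  8.5] gap 0.0002 q [-0.07  0.12  1.38  0.02  1.66  1.34] tilt [-0.011 -0.027 -1.   ]
[[[-1.1,7,4],0.003],[[-1.1,7,4],0.003],[[-1.0,7,4],0.003]]
```

View pics/s17.png

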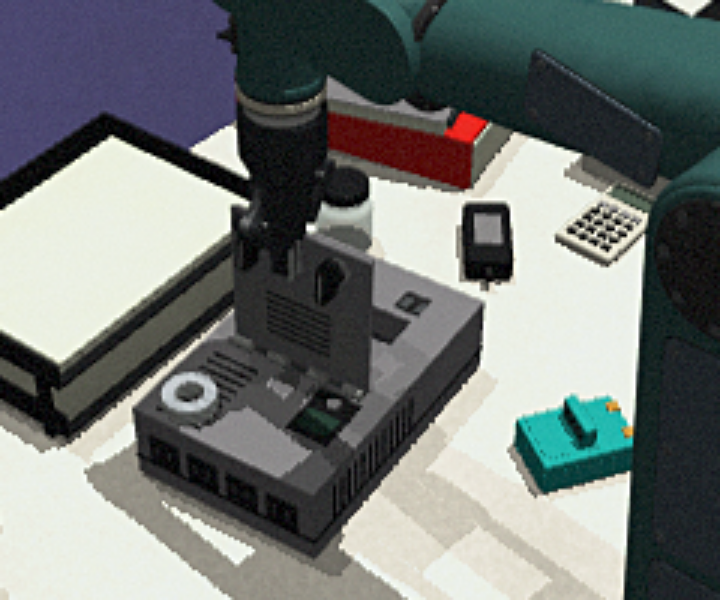

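arm_command([
  [[-1, -2, -8], 0],
  [[-1, 0, -8], 0],
  [[-1, 8, 0], 0],
  [[0, 9, 0], 0],
  [[0, 9, 1], 0],
  [[0, 9, 2], 0],
  [[0, 9, 3], 0],
])

```text
time: 16.55
eef_pos: [0.5599, -0.0239, 0.2181]
tool_rot: [-0.013, 0.997, 0.08, -0.007]
force: [-0.5, 1.5, 1.6]
finger_gap: -0.0002
```

```bash
cat >> h.py <<'E'
def hatchang(cam="side"):
    d=vision.read_camera(cam);W=cloud(d)
    for r in vision.regions_of(cam,"hatch")[:1]:
        p=W[r["mask"]];p=p[~np.isnan(p).any(1)];l=p[:,:2]-C
        y=l@UY*1000-70;z=p[:,2]*1000-93;x=l@UX*1000
        k=(np.hypot(y,z)>50)&(np.hypot(y,z)<158)&(abs(x)<76)
        a=np.arctan2(z[k],-y[k]);print("hatch ang",np.percentile(a,[10,50,90]).round(3),k.sum())
    return d
def arc(th,off=10,r=132):
    return U(0,70-r*np.cos(th)+3*np.sin(th)+off,93+r*np.sin(th)+3*np.cos(th))
E
python3 - <<'E'
from h import *
d=hatchang();cv2.imwrite("pics/s18.png",cv2.resize(d["pixels"][120:320,200:440],(720,600)))
where()
plan(arc(np.radians(60)),TH-np.pi/2,10)
E
```

```text
hatch ang [1.198 1.238 1.358] 1612
unit x,y,z mm -0.1 33.3 217.0 yaw-TH -1.565 F [-0.   0.1  0.9] tilt [-0.014 -0.026 -1.   ] t 16.65
t 16.65 p [ 0.5596 -0.0248  0.217 ] yaw -1.413 F [-0.   0.1  0.9] gap 0.0002 q [-0.16  0.13  1.36  0.02  1.68  1.26] tilt [-0.014 -0.026 -1.   ]
[[[0.0,8,4],0.003],[[0.1,8,4],0.003]]
```

View pics/s18.png

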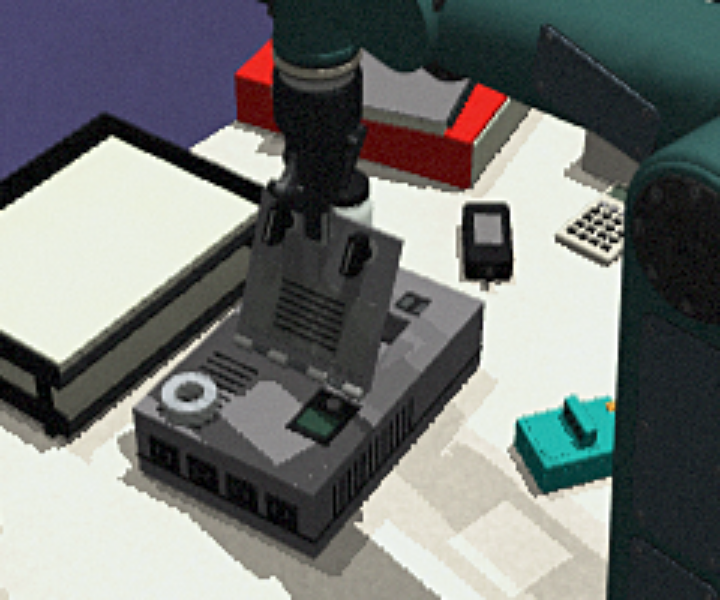

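arm_command([
  [[0, 8, 4], 0],
  [[0, 8, 5], 0],
  [[0, 9, 7], 0],
  [[0, 9, 7], 0],
  [[0, 9, 7], 0],
  [[0, 7, 9], 0],
  [[0, 7, 9], 0],
])

```text
time: 17.35
eef_pos: [0.5689, -0.0854, 0.1646]
tool_rot: [-0.011, 0.997, 0.079, -0.007]
force: [1.4, 1.0, -0.1]
finger_gap: 0.0002
```

```bash
python3 - <<'E'
from h import *
d=hatchang();cv2.imwrite("pics/s19.png",cv2.resize(d["pixels"][120:320,200:440],(720,600)))
where()
plan(arc(np.radians(25)),TH-np.pi/2,10)
E
```

```text
hatch ang [0.573 0.622 0.728] 1566
unit x,y,z mm -1.3 -27.9 162.9 yaw-TH -1.566 F [ 0.4  0.  -0.4] tilt [-0.017 -0.025 -1.   ] t 17.45
t 17.45 p [ 0.5676 -0.0855  0.1629] yaw -1.414 F [ 0.4  0.  -0.4] gap -0.0001 q [-0.26  0.18  1.4   0.02  1.58  1.16] tilt [-0.017 -0.025 -1.   ]
[[[0.7,5,6],0.002],[[0.7,5,6],0.002]]
```

View pics/s19.png

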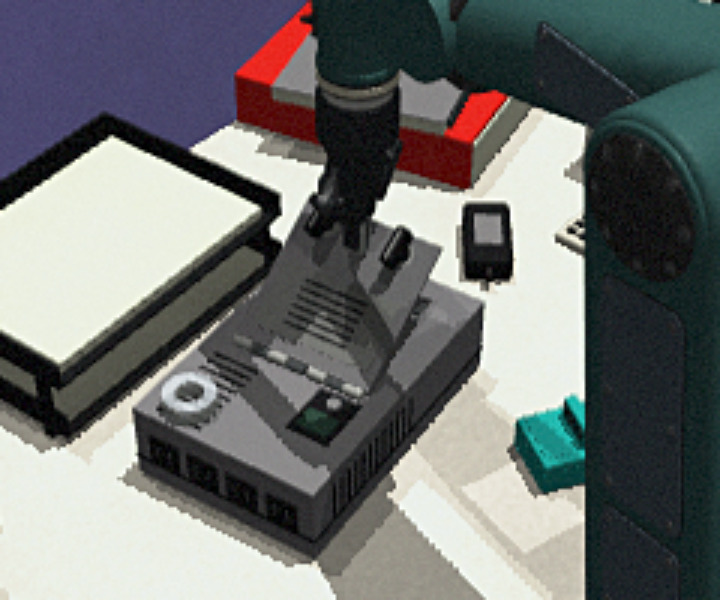

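arm_command([
  [[0, 5, 6], 0],
  [[0, 5, 7], 0],
  [[0, 4, 10], 0],
  [[0, 3, 10], 0],
  [[0, 2, 10], 0],
  [[0, 1, 10], 0],
  [[0, 1, 8], 0],
])

```text
time: 18.15
eef_pos: [0.57, -0.1061, 0.0967]
tool_rot: [-0.012, 0.997, 0.079, -0.009]
force: [-0.0, -0.9, -0.9]
finger_gap: 0.0004
```

```bash
python3 - <<'E'
from h import *
d=hatchang();cv2.imwrite("pics/s20.png",cv2.resize(d["pixels"][120:320,200:440],(720,600)))
where()
E
```

```text
hatch ang [0.017 0.057 0.153] 1081
unit x,y,z mm -1.9 -48.7 97.2 yaw-TH -1.565 F [-0.7  1.3 -0. ] tilt [-0.016 -0.024 -1.   ] t 18.25
```

View pics/s20.png

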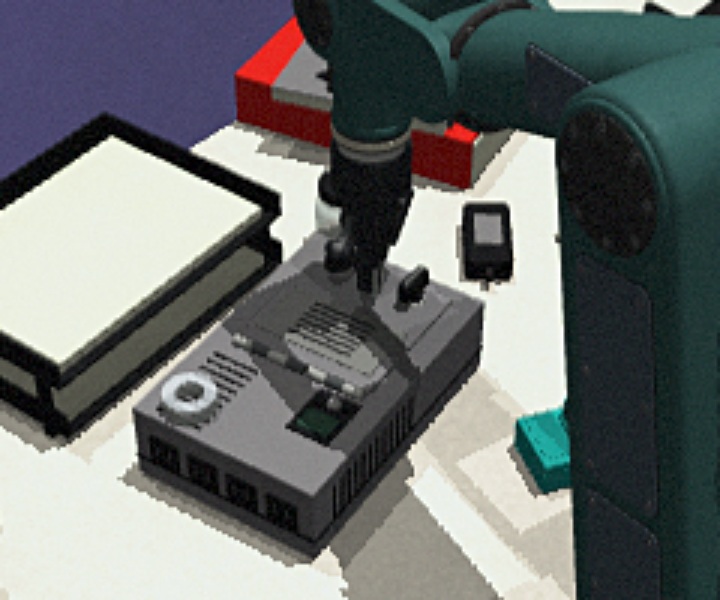

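arm_command([
  [[0, 0, 3], 0],
  [[0, 0, 4], 0],
  [[0, 0, 4], 0],
  [[0, 0, 4], 0],
])

```text
time: 18.65
eef_pos: [0.5708, -0.1063, 0.0959]
tool_rot: [-0.01, 0.997, 0.079, -0.006]
force: [-7.5, 2.0, 14.3]
finger_gap: 0.0
```

```bash
python3 - <<'E'
from h import *
where()
E
```

```text
unit x,y,z mm -1.3 -48.9 95.9 yaw-TH -1.564 F [-7.5  2.  14.3] tilt [-0.01 -0.02 -1.  ] t 18.65
```

arm_command([
  [[0, 0, -10], 0],
  [[0, 0, -20], 0],
  [[0, 0, -25], -0.14],
  [[0, 0, -25], -0.14],
  [[0, 0, -20], -0.14],
  [[0, 0, 0], -0.14],
  [[0, 0, 0], -0.14],
  [[0, 0, 0], -0.14],
  [[0, 0, 0], -0.14],
  [[0, 0, 0], -0.14],
], fingers=0.0)

```text
time: 19.65
eef_pos: [0.5738, -0.1077, 0.204]
tool_rot: [-0.008, 0.788, 0.615, 0.002]
force: [-0.2, -0.3, 0.4]
finger_gap: 0.0426
```

arm_command([
  [[0, 0, 0], -0.14],
  [[0, 0, 0], -0.14],
  [[0, 0, 0], -0.14],
  [[0, 0, 0], 0],
  [[0, 0, 0], 0],
])

```text
time: 20.15
eef_pos: [0.5744, -0.1075, 0.2044]
tool_rot: [-0.006, 0.636, 0.771, 0.004]
force: [0.5, -0.5, 0.5]
finger_gap: 0.0427
```

```bash
python3 - <<'E'
from h import *
where()
s,R,y=pose();d=vision.read_camera("wrist");d["st"]=s;W=cloud(d);cv2.imwrite("pics/w21.png",d["pixels"])
l=W[...,:2]-C;X=l@UX*1000;Y=l@UY*1000;Z=W[...,2]*1000
m=(Z>115)&(Z<135)&(abs(X)<75)&(Y>-95)&(Y<-30)
n,lab,st,ce=cv2.connectedComponentsWithStats(m.astype(np.uint8))
for i in range(1,n):
    if st[i,4]>60:
        k=lab==i;print("wrist",ce[i].round(),st[i,4],rect(np.stack([X[k],Y[k]],1)/1000),np.median(Z[k]))
d=vision.read_camera("top");W=cloud(d);cv2.imwrite("pics/t21.png",cv2.resize(d["pixels"][150:300,240:440],(800,600)))
for c in ["wrist","top","side"]:
    if c=="side": vision.read_camera(c)
    for n in["head_near","head_far","hatch_edge"]:
        for r in vision.landmark_of(c,n)[:1]:
            p=r["centre"];q=np.array(p[:2])-C;print(c,n,round(r["score"],2),(q@UX*1000).round(1),(q@UY*1000).round(1),round(p[2]*1000,1))
where()
E
```

```text
unit x,y,z mm 2.1 -50.7 204.4 yaw-TH 0.039 F [ 0.5 -0.5  0.5] tilt [ 0.015 -0.001 -1.   ] t 20.15
wrist [258. 258.] 1107 [array([-42.7, -62.5]), array([39.2, 14.1]), np.float64(87.5)] 126.76071093323088
wrist [375. 261.] 1031 [array([ 41.1, -62.7]), array([39.9, 14.3]), np.float64(86.5)] 126.54467665057639
wrist head_near 0.66 -45.8 -62.2 115.3
wrist head_far 0.88 41.0 -60.8 112.7
top head_near 0.65 -47.0 -61.7 114.3
top head_far 0.37 39.3 -60.0 116.8
top hatch_edge 0.67 -2.2 -79.3 95.1
side head_near 0.39 -41.1 -63.0 113.7
side head_far 0.46 37.3 -64.9 113.2
side hatch_edge 0.6 -3.3 -85.1 95.5
unit x,y,z mm 2.0 -50.8 204.4 yaw-TH 0.042 F [ 0.1 -0.4  0.1] tilt [ 0.015 -0.001 -1.   ] t 20.75
```

View pics/w21.png

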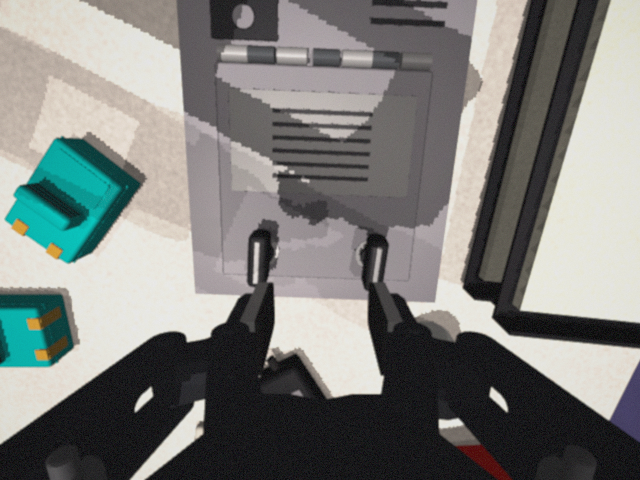

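View pics/t21.png

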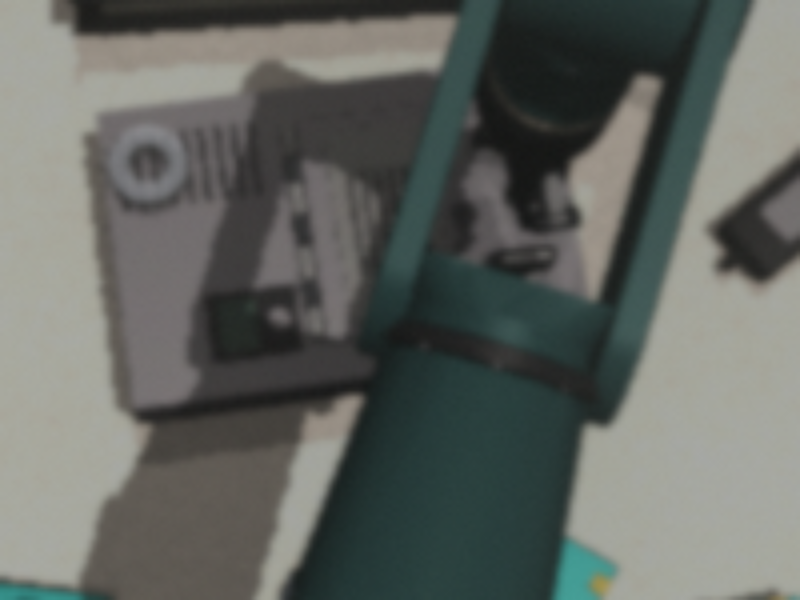

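```bash
python3 - <<'E'
from h import *
plan(U(-42.5,-62.6,140),TH-.045,25)
E
```

```text
t 20.75 p [ 0.5744 -0.1076  0.2044] yaw 0.194 F [ 0.1 -0.4  0.1] gap 0.0429 q [-0.29  0.18  1.33  0.01  1.65 -0.48] tilt [ 0.015 -0.001 -1.   ]
[[[-2.7,-11,16],0.022],[[-3.0,-11,16],0.022],[[-3,-11,16],0.022],[[-3,-11,16],0.022]]
```

arm_command([
  [[-3, -11, 16], 0.022],
  [[-3, -11, 16], 0.022],
  [[-3, -11, 16], 0.022],
  [[-3, -11, 16], 0.022],
  [[0, 0, 0], 0],
])

```text
time: 21.25
eef_pos: [0.5323, -0.1259, 0.1392]
tool_rot: [-0.005, 0.67, 0.742, 0.005]
force: [-0.6, -0.7, 0.6]
finger_gap: 0.0426
```

```bash
python3 - <<'E'
from h import *
d=vision.read_camera("wrist");cv2.imwrite("pics/w22.png",d["pixels"])
where()
plan(U(-42.5,-62.6,109),TH-.045,8)
E
```

```text
unit x,y,z mm -41.0 -62.8 140.8 yaw-TH -0.049 F [0.4 0.1 0.7] tilt [ 0.013  0.003 -1.   ] t 21.3
t 21.3 p [ 0.5337 -0.126   0.1408] yaw 0.103 F [0.4 0.1 0.7] gap 0.0431 q [-0.34  0.12  1.52  0.01  1.51 -0.45] tilt [ 0.013  0.003 -1.   ]
[[[-0.1,-0.4,8],-0.001],[[-0.1,-0.4,8],-0.001],[[-0.1,-0.4,8],-0.001],[[-0.1,-0.4,8],-0.001]]
```

View pics/w22.png

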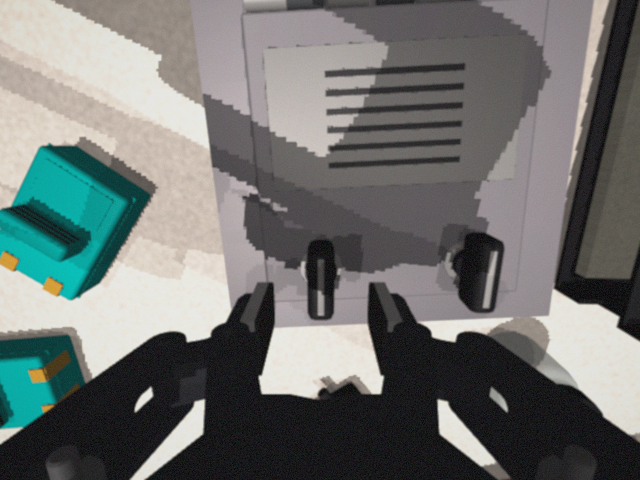

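Near head lies centred (320,280) between the fingers (265/375). Descend.

arm_command([
  [[0, -0.4, 8], 0],
  [[0, -0.4, 8], 0],
  [[0, -0.4, 8], 0],
  [[0, 0, 8], 0],
])

```text
time: 21.7
eef_pos: [0.5367, -0.126, 0.1112]
tool_rot: [0.0, 0.669, 0.743, 0.008]
force: [-0.1, 0.1, -0.7]
finger_gap: 0.0426
```

```bash
python3 - <<'E'
from h import *
where();vision.read_camera("wrist")
plan(U(-42.5,-62.6,109),TH-.045,8)
E
```

```text
unit x,y,z mm -38.0 -63.3 111.2 yaw-TH -0.047 F [-0.1  0.1 -0.7] tilt [ 0.01   0.012 -1.   ] t 21.7
t 21.75 p [ 0.5358 -0.1257  0.1094] yaw 0.105 F [-0.1  0.4 -1.2] gap 0.0425 q [-0.34  0.14  1.56  0.01  1.44 -0.45] tilt [ 0.011  0.009 -1.   ]
[[[0.0,-4,0.4],-0.002]]
```

arm_command([
  [[0, -4, 1], 0],
  [[0, 0, 0], 0],
])

```text
time: 21.95
eef_pos: [0.5312, -0.1258, 0.1073]
tool_rot: [-0.002, 0.669, 0.743, 0.007]
force: [-0.2, -0.3, -0.5]
finger_gap: 0.0425
```

arm_command([
  [[0, 0, 0], 0],
  [[0, 0, 0], 0],
  [[0, 0, 0], 0],
  [[0, 0, 0], 0],
], fingers=1.0, grip_force=50)

```text
time: 22.35
eef_pos: [0.5318, -0.1258, 0.108]
tool_rot: [-0.001, 0.669, 0.743, 0.007]
force: [-0.4, 0.2, -1.3]
finger_gap: 0.0128
```

```bash
python3 - <<'E'
from h import *
where();d=vision.read_camera("wrist");cv2.imwrite("pics/w23.png",d["pixels"])
plan(U(-42.5,-62.6,109),TH-.045,8)
E
```

```text
unit x,y,z mm -42.8 -62.3 108.0 yaw-TH -0.047 F [-0.4  0.2 -1.3] tilt [ 0.011  0.01  -1.   ] t 22.35
t 22.4 p [ 0.5318 -0.1258  0.108 ] yaw 0.105 F [ 0.7  0.3 -0.6] gap 0.0131 q [-0.34  0.13  1.57  0.01  1.44 -0.45] tilt [ 0.011  0.01  -1.   ]
[[[-0.2,0.4,-1.0],-0.002]]
```

View pics/w23.png

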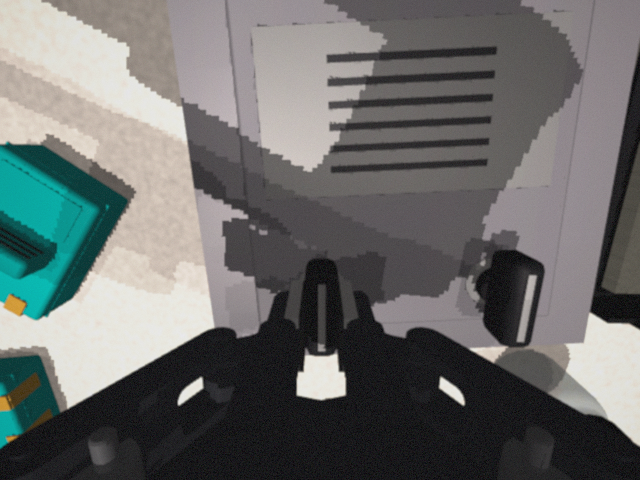

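arm_command([
  [[0, 0, 4], 0],
  [[0, 0, 4], 0],
  [[0, 0, 3], 0],
  [[0, 0, 2], 0],
])

```text
time: 22.8
eef_pos: [0.5319, -0.1258, 0.0985]
tool_rot: [-0.0, 0.669, 0.743, 0.007]
force: [-2.2, 1.5, 7.2]
finger_gap: 0.0128
```

```bash
python3 - <<'E'
from h import *
where()
E
```

```text
unit x,y,z mm -42.7 -62.4 98.5 yaw-TH -0.046 F [-2.2  1.5  7.2] tilt [ 0.01   0.011 -1.   ] t 22.8
```

arm_command([
  [[0, 0, 3], 0],
  [[0, 0, 3], 0],
  [[0, 0, 3], 0.1],
])

```text
time: 23.1
eef_pos: [0.5321, -0.1259, 0.0971]
tool_rot: [0.001, 0.706, 0.708, 0.008]
force: [-6.2, 1.6, 15.5]
finger_gap: 0.0124
```

```bash
python3 - <<'E'
from h import *
where()
E
```

```text
unit x,y,z mm -42.6 -62.4 97.1 yaw-TH -0.148 F [-6.2  1.6 15.5] tilt [ 0.01   0.012 -1.   ] t 23.1
```

arm_command([
  [[0, 0, 3], 0.14],
  [[0, 0, 3], 0.14],
  [[0, 0, 3], 0.14],
  [[0, 0, 3], 0.14],
])

```text
time: 23.5
eef_pos: [0.5321, -0.1259, 0.0972]
tool_rot: [0.0, 0.879, 0.476, 0.009]
force: [-6.6, 1.6, 14.1]
finger_gap: 0.0125
```

```bash
python3 - <<'E'
from h import *
where();d=vision.read_camera("wrist");cv2.imwrite("pics/w24.png",d["pixels"])
plan(U(-42.5,-62.6,97),TH-1.58,8)
E
```

```text
unit x,y,z mm -42.6 -62.4 97.2 yaw-TH -0.73 F [-6.6  1.6 14.1] tilt [ 0.015  0.009 -1.   ] t 23.5
t 23.55 p [ 0.5321 -0.1258  0.0972] yaw -0.583 F [-6.5  1.8 13.6] gap 0.0128 q [-0.34  0.14  1.59  0.01  1.41  0.24] tilt [ 0.015  0.009 -1.   ]
[[[-0.0,0.0,0.0],0.121],[[-0.0,0.0,0.0],0.121],[[-0.0,0.0,0.0],0.121],[[-0.0,0.0,0.0],0.121],[[-0.0,0.0,0.0],0.121],[[0.0,0.0,0.0],0.121],[[0.0,0.0,0.0],0.121]]
```

View pics/w24.png

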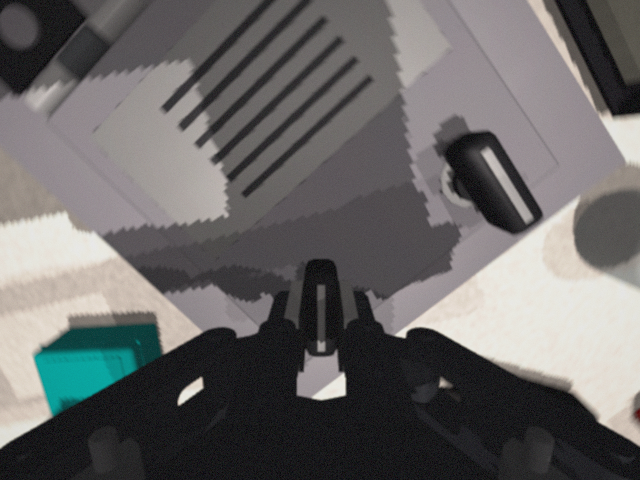

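Head turns with the gripper while pressed. Continue.

arm_command([
  [[0, 0, 3], 0.13],
  [[0, 0, 3], 0.13],
  [[0, 0, 3], 0.13],
  [[0, 0, 3], 0.13],
  [[0, 0, 3], 0.13],
  [[0, 0, 3], 0.13],
  [[0, 0, 3], 0.08],
  [[0, 0, 3], 0.03],
])

```text
time: 24.35
eef_pos: [0.5322, -0.126, 0.0972]
tool_rot: [-0.001, 0.999, 0.033, 0.011]
force: [-6.1, 1.9, 13.7]
finger_gap: 0.0124
```

```bash
python3 - <<'E'
from h import *
where();d=vision.read_camera("wrist");cv2.imwrite("pics/w25.png",d["pixels"]);print(monitor.state()["ft_torque"])
E
```

```text
unit x,y,z mm -42.5 -62.6 97.2 yaw-TH -1.656 F [-6.1  1.9 13.7] tilt [ 0.023 -0.    -1.   ] t 24.35
[0.2349427  1.16789291 1.2183321 ]
```

View pics/w25.png

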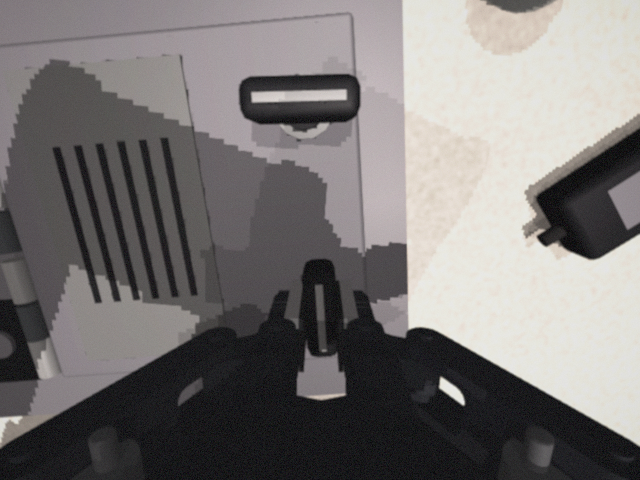

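arm_command([
  [[0, 0, 3], -0.05],
  [[0, 0, 2], -0.02],
])

```text
time: 24.6
eef_pos: [0.532, -0.1259, 0.0973]
tool_rot: [0.001, 0.997, 0.072, 0.012]
force: [-3.3, 1.8, 7.9]
finger_gap: 0.0129
```

arm_command([
  [[0, 0, 1], 0],
  [[0, 0, 0], 0],
  [[0, 0, 0], 0],
  [[0, 0, 0], 0],
], fingers=0.2)

```text
time: 25.0
eef_pos: [0.5324, -0.1261, 0.0957]
tool_rot: [0.001, 0.997, 0.072, 0.013]
force: [-0.1, -0.1, 0.3]
finger_gap: 0.0342
```

arm_command([
  [[0, 0, -6], 0],
  [[0, 0, -12], 0],
  [[0, 0, -25], 0],
  [[0, 0, -30], -0.14],
  [[0, 0, -30], -0.14],
  [[0, 0, 0], -0.14],
  [[0, 0, 0], -0.14],
  [[0, 0, 0], -0.14],
  [[0, 0, 0], -0.14],
  [[0, 0, 0], -0.14],
])

```text
time: 26.0
eef_pos: [0.531, -0.1268, 0.2118]
tool_rot: [0.01, 0.836, 0.549, 0.013]
force: [0.2, 0.2, 0.2]
finger_gap: 0.0345
```

arm_command([
  [[0, 0, 0], -0.14],
  [[0, 0, 0], -0.14],
  [[0, 0, 0], -0.14],
  [[0, 0, 0], -0.07],
  [[0, 0, 0], 0],
], fingers=0.0)

```text
time: 26.5
eef_pos: [0.532, -0.1272, 0.2182]
tool_rot: [0.017, 0.67, 0.742, 0.011]
force: [-0.7, 0.3, 0.2]
finger_gap: 0.0423
```

```bash
cat >> h.py <<'E'
def heads(save):
    s,R,y=pose();d=vision.read_camera("wrist");d["st"]=s;W=cloud(d);cv2.imwrite(save,d["pixels"])
    l=W[...,:2]-C;X=l@UX*1000;Y=l@UY*1000;Z=W[...,2]*1000
    m=(Z>112)&(Z<135)&(abs(X)<75)&(Y>-95)&(Y<-30)
    n,lab,st,ce=cv2.connectedComponentsWithStats(m.astype(np.uint8))
    for i in range(1,n):
        if st[i,4]>60:
            k=lab==i;print("head",ce[i].round(),st[i,4],rect(np.stack([X[k],Y[k]],1)/1000),"topz",np.percentile(Z[k],[50,90]).round(1))
    k=(abs(X)<20)&(abs(Y+50)<15);print("hatch z",np.nanmedian(Z[k]))
E
python3 - <<'E'
from h import *
where();heads("pics/w26.png");where()
E
```

```text
unit x,y,z mm -42.8 -63.8 218.2 yaw-TH -0.049 F [-0.7  0.3  0.2] tilt [-0.01   0.039 -0.999] t 26.5
head [426. 229.] 1228 [array([ 40.4, -62.6]), array([39.4, 14. ]), np.float64(86.5)] topz [126.2 127.8]
head [315. 235.] 1057 [array([-42.8, -63.1]), array([14.7, 39.7]), np.float64(89.7)] topz [122.8 124.2]
hatch z 295.81334823609654
unit x,y,z mm -42.8 -63.8 218.3 yaw-TH -0.05 F [-0.5  0.3  0.9] tilt [-0.01   0.04  -0.999] t 26.55
```

View pics/w26.png

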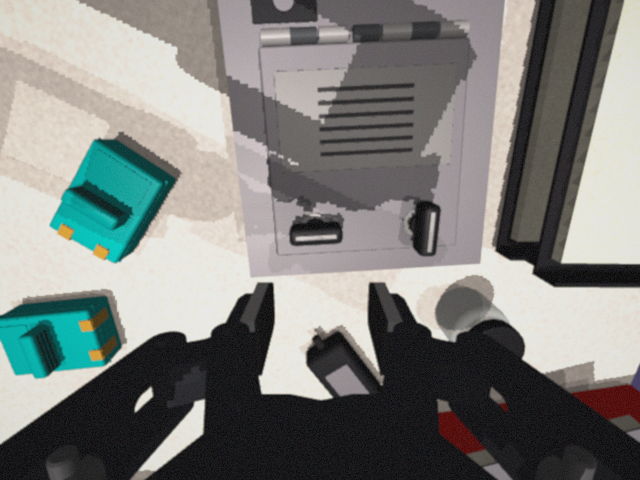

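```bash
python3 - <<'E'
from h import *
plan(U(41.2,-62.7,140),TH-.055,20)
E
```

```text
t 26.55 p [ 0.5321 -0.1273  0.2183] yaw 0.102 F [-0.5  0.3  0.9] gap 0.0432 q [-0.34  0.05  1.43  0.01  1.62 -0.44] tilt [-0.01   0.04  -0.999]
[[[1.0,13,14],0.001],[[1.0,13,14],0.001],[[1.0,13,14],0.001],[[1.1,13,14],0.001],[[1.1,13,14],0.001],[[1.1,13,14],0.001]]
```

arm_command([
  [[1, 13, 14], 0],
  [[1, 13, 14], 0],
  [[1, 13, 14], 0],
  [[1, 13, 14], 0],
  [[1, 13, 14], 0],
  [[1, 13, 10], 0],
  [[0, 0, 0], 0],
])

```text
time: 27.25
eef_pos: [0.6174, -0.1137, 0.1392]
tool_rot: [0.018, 0.674, 0.739, 0.012]
force: [-0.0, 0.3, -0.3]
finger_gap: 0.0431
```

```bash
python3 - <<'E'
from h import *
d=vision.read_camera("wrist");vision.read_camera("wrist");where();heads("pics/w27.png")
plan(U(41.2,-62.7,125),TH-.055,8)
E
```

```text
unit x,y,z mm 43.0 -63.7 141.1 yaw-TH -0.059 F [-0.2 -0.  -0.1] tilt [-0.012  0.043 -0.999] t 27.35
head [315. 276.] 2025 [array([ 41.2, -62.4]), array([39.6, 13.7]), np.float64(86.0)] topz [126.7 128. ]
head [156. 286.] 2367 [array([-42.1, -62.3]), array([40. , 13.7]), np.float64(0.5)] topz [122.7 124.1]
hatch z 212.91143615466518
t 27.4 p [ 0.617  -0.1144  0.1421] yaw 0.093 F [ 0.2 -0.3  0.3] gap 0.0428 q [-0.28  0.26  1.35  0.    1.49 -0.37] tilt [-0.013  0.045 -0.999]
[[[0.5,-0.9,6],-0.001],[[0.5,-0.9,6],-0.001],[[0.5,-0.9,6],-0.001]]
```

View pics/w27.png

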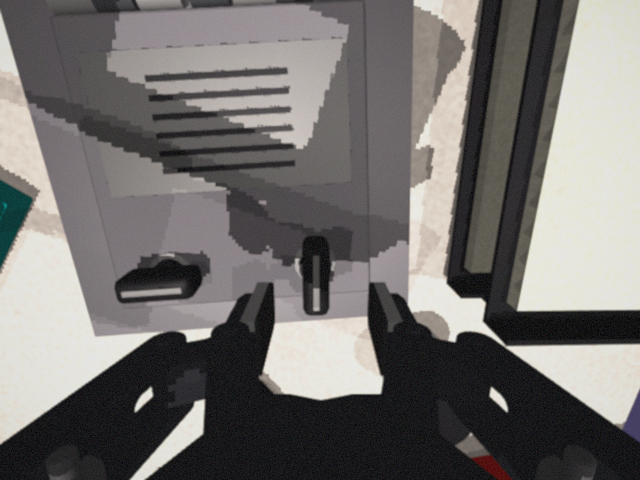

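arm_command([
  [[0.5, -1, 7], 0],
  [[0.5, -1, 7], 0],
  [[0.5, -1, 7], 0],
])

```text
time: 27.7
eef_pos: [0.6154, -0.1142, 0.1236]
tool_rot: [0.023, 0.674, 0.738, 0.013]
force: [0.4, -0.5, 0.4]
finger_gap: 0.043
```

```bash
python3 - <<'E'
from h import *
vision.read_camera("wrist");where()
plan(U(41.2,-62.5,108.5),TH-.06,6)
E
```

```text
unit x,y,z mm 40.6 -63.1 121.8 yaw-TH -0.061 F [-0.3  1.3 -0.8] tilt [-0.014  0.047 -0.999] t 27.75
t 27.75 p [ 0.6144 -0.1139  0.1218] yaw 0.091 F [-0.3  1.3 -0.8] gap 0.0425 q [-0.28  0.26  1.39  0.    1.44 -0.37] tilt [-0.014  0.047 -0.999]
[[[0.3,-0.0,4],-0.0],[[0.3,-0.0,4],-0.0],[[0.3,-0.0,4],-0.0]]
```

arm_command([
  [[0, 0, 5], 0],
  [[0, 0, 5], 0],
  [[0, 0, 4], 0],
  [[0, 0, 0], 0],
])

```text
time: 28.15
eef_pos: [0.6141, -0.114, 0.1058]
tool_rot: [0.021, 0.674, 0.738, 0.012]
force: [0.1, -0.1, -0.1]
finger_gap: 0.0427
```

```bash
python3 - <<'E'
from h import *
where()
plan(U(41.2,-62.5,108.5),TH-.06,6)
E
```

```text
unit x,y,z mm 40.3 -63.2 105.8 yaw-TH -0.061 F [ 0.1 -0.1 -0.1] tilt [-0.014  0.046 -0.999] t 28.15
t 28.15 p [ 0.6141 -0.114   0.1058] yaw 0.091 F [ 0.1 -0.1 -0.1] gap 0.0427 q [-0.28  0.27  1.41  0.    1.41 -0.37] tilt [-0.014  0.046 -0.999]
[[[0.7,0.9,-2.7],-0.001]]
```

arm_command([
  [[0.5, 1, -4], 0],
  [[0, 0, 0], 0],
])

```text
time: 28.35
eef_pos: [0.6151, -0.1134, 0.1102]
tool_rot: [0.021, 0.674, 0.738, 0.012]
force: [0.1, -1.0, 0.7]
finger_gap: 0.0428
```

arm_command([
  [[0, 0, 0], 0],
  [[0, 0, 0], 0],
  [[0, 0, 0], 0],
  [[0, 0, 0], 0],
], fingers=1.0, grip_force=50)

```text
time: 28.75
eef_pos: [0.6152, -0.1135, 0.1112]
tool_rot: [0.021, 0.674, 0.738, 0.012]
force: [0.6, -0.3, -0.8]
finger_gap: 0.0126
```

```bash
python3 - <<'E'
from h import *
where();d=vision.read_camera("wrist");cv2.imwrite("pics/w28.png",d["pixels"]);print(monitor.state()["finger_gap"])
E
```

```text
unit x,y,z mm 41.5 -62.8 111.2 yaw-TH -0.061 F [ 0.6 -0.3 -0.8] tilt [-0.014  0.046 -0.999] t 28.75
0.012746904780765728
```

View pics/w28.png

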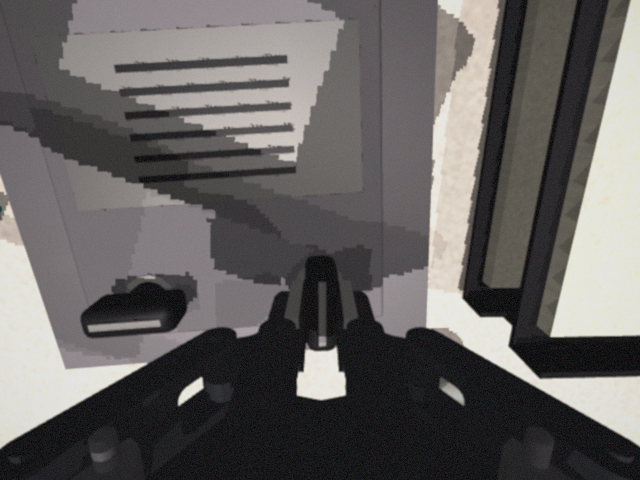

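arm_command([
  [[0, 0, 4], 0],
  [[0, 0, 4], 0],
  [[0, 0, 4], 0],
  [[0, 0, 4], 0],
  [[0, 0, 3], 0],
  [[0, 0, 3], 0],
], grip_force=60)

```text
time: 29.4
eef_pos: [0.6154, -0.1135, 0.1004]
tool_rot: [0.022, 0.674, 0.738, 0.013]
force: [-6.6, 1.7, 12.3]
finger_gap: 0.0126
```

```bash
python3 - <<'E'
from h import *
where()
E
```

```text
unit x,y,z mm 41.7 -62.9 100.4 yaw-TH -0.06 F [-6.6  1.7 12.3] tilt [-0.016  0.049 -0.999] t 29.4
```

Pressed 10.8 mm with 12 N. Turn.

arm_command([
  [[0, 0, 3], 0.1],
  [[0, 0, 3], 0.1],
  [[0, 0, 3], 0.13],
  [[0, 0, 3], 0.13],
])

```text
time: 29.8
eef_pos: [0.6152, -0.1137, 0.1004]
tool_rot: [0.021, 0.829, 0.559, 0.018]
force: [-6.4, 1.8, 12.9]
finger_gap: 0.0124
```

```bash
python3 - <<'E'
from h import *
where();d=vision.read_camera("wrist");cv2.imwrite("pics/w29.png",d["pixels"]);print(monitor.state()["ft_torque"])
E
```

```text
unit x,y,z mm 41.4 -63.0 100.4 yaw-TH -0.537 F [-6.4  1.8 12.9] tilt [ 0.007  0.054 -0.999] t 29.8
[ 0.26339934  1.48306233 -0.06697489]
```

View pics/w29.png

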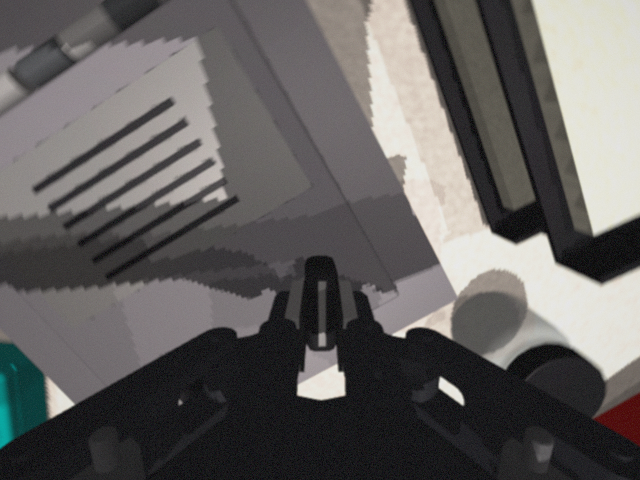

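arm_command([
  [[0, 0, 3], 0.13],
  [[0, 0, 3], 0.13],
  [[0, 0, 3], 0.13],
  [[0, 0, 3], 0.13],
  [[0, 0, 3], 0.13],
  [[0, 0, 3], 0.13],
  [[0, 0, 3], 0.13],
  [[0, 0, 3], 0.13],
  [[0, 0, 3], 0.08],
  [[0, 0, 3], 0.02],
])

```text
time: 30.85
eef_pos: [0.6155, -0.1136, 0.1004]
tool_rot: [0.011, 0.999, 0.003, 0.031]
force: [-6.7, 1.0, 13.2]
finger_gap: 0.0123
```

```bash
python3 - <<'E'
from h import *
where();d=vision.read_camera("wrist");cv2.imwrite("pics/w30.png",d["pixels"]);print(monitor.state()["ft_torque"])
E
```

```text
unit x,y,z mm 41.7 -62.9 100.4 yaw-TH -1.718 F [-6.7  1.  13.2] tilt [ 0.061  0.022 -0.998] t 30.85
[0.07359696 1.51441148 1.83491219]
```

View pics/w30.png

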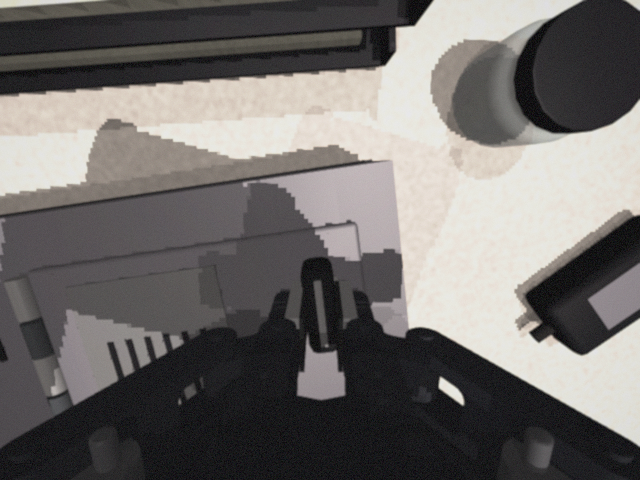

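At the stop (torque 1.8 N m). Unwind a little while pressed, then release.

arm_command([
  [[0, 0, 3], -0.07],
  [[0, 0, 2], -0.05],
])

```text
time: 31.1
eef_pos: [0.6153, -0.1133, 0.1005]
tool_rot: [0.014, 0.997, 0.069, 0.03]
force: [-4.5, 1.3, 7.3]
finger_gap: 0.0124
```

arm_command([
  [[0, 0, 1], 0],
  [[0, 0, 0], 0],
  [[0, 0, 0], 0],
  [[0, 0, 0], 0],
], fingers=0.2)

```text
time: 31.5
eef_pos: [0.6164, -0.1133, 0.0987]
tool_rot: [0.014, 0.997, 0.068, 0.032]
force: [-0.1, 0.5, -0.3]
finger_gap: 0.0341
```

```bash
python3 - <<'E'
from h import *
where();d=vision.read_camera("wrist");cv2.imwrite("pics/w31.png",d["pixels"])
E
```

```text
unit x,y,z mm 42.7 -62.8 98.7 yaw-TH -1.587 F [-0.1  0.5 -0.3] tilt [ 0.061  0.032 -0.998] t 31.5
```

View pics/w31.png

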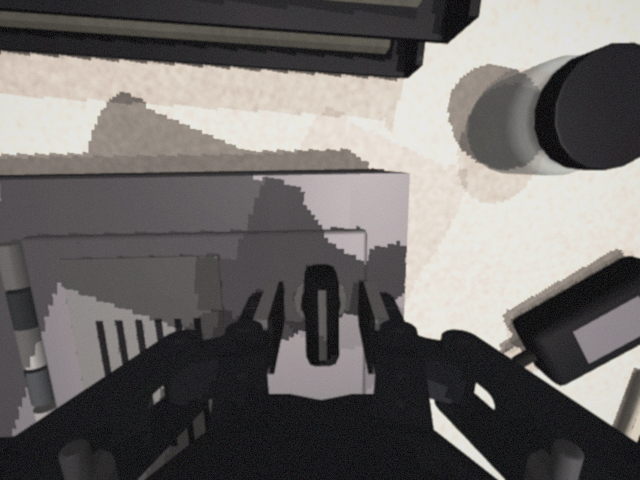

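arm_command([
  [[0.4, 0.2, -6], 0],
  [[1, 0.4, -12], 0],
  [[1.5, 1, -25], 0],
  [[1.5, 1, -30], 0],
  [[-10, 0, -30], 0],
  [[-30, 0, -20], 0],
  [[-35, 0, 0], 0],
  [[-20, 0, 0], 0],
  [[0, 0, 0], 0],
])

```text
time: 32.45
eef_pos: [0.5182, -0.1263, 0.2285]
tool_rot: [0.016, 0.997, 0.068, 0.035]
force: [1.0, -0.9, 0.6]
finger_gap: 0.034
```

```bash
python3 - <<'E'
from h import *
vision.read_camera("wrist");where();heads("pics/w32.png");hatchang("side");d=vision.read_camera("top");cv2.imwrite("pics/t32.png",d["pixels"])
for n in "brick mouse stapler calculator mug tape_roll jar".split():
    print(n,[np.round(r["centre"],3) for r in vision.landmark_of("top",n)[:1]])
E
```

```text
unit x,y,z mm -55.3 -60.8 228.5 yaw-TH -1.587 F [ 0.1 -0.2  0.1] tilt [ 0.069  0.036 -0.997] t 32.5
head [315. 114.] 1091 [array([ 41.1, -62.5]), array([13.6, 39.9]), np.float64(89.3)] topz [122.8 124.2]
head [317. 228.] 900 [array([-42.6, -62.8]), array([14. , 39.5]), np.float64(89.2)] topz [122.9 124.2]
hatch z 97.1688561059977
brick [array([ 0.591, -0.331,  0.002])]
mouse [array([ 0.446,  0.341, -0.001])]
stapler [array([0.539, 0.465, 0.001])]
calculator [array([ 0.514, -0.458,  0.001])]
mug [array([0.653, 0.368, 0.004])]
tape_roll [array([0.591, 0.119, 0.089])]
jar [array([ 0.725, -0.232, -0.002])]
```

View pics/w32.png

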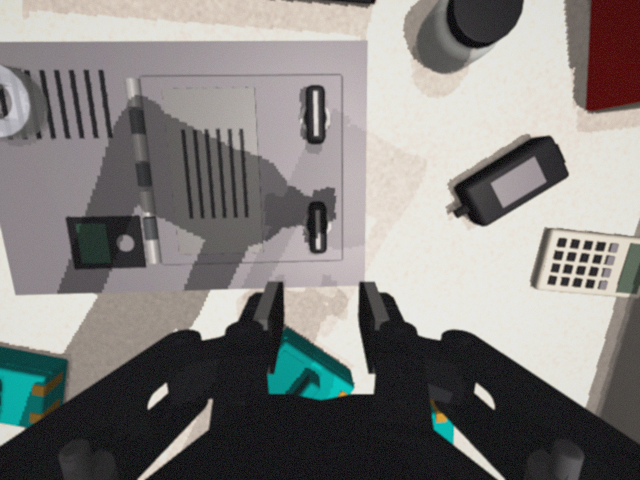

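View pics/t32.png

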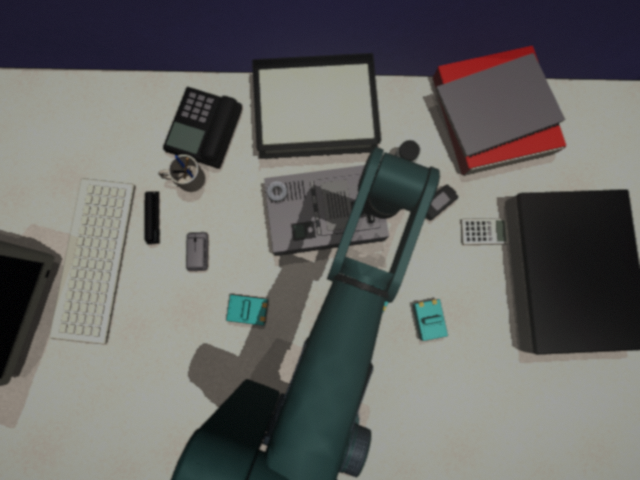

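Both heads read about 90° turned and 3.5 mm lower than before, at the same height. The hatch lies flat and the bystanders haven't moved. Handing in.

```bash
python3 -c "
from bench import workorder; print(workorder.close_job())"
```

```text
the job is handed in; nothing more can be done
None
```

I put the black battery pack in the bay, shut the hatch over it, locked both fasteners, and handed the job in at about 33 s. No verdict was reported, so these are my own last measurements:

- **Pack:** It was lowered until it touched the bay floor, pressed level and let go. After release it lay flat to within about 0.005 rad, less than 1 mm from the bay centre, with its brass contacts at the bay's brass end. Its top measured 61.5 mm against 60 mm expected, within the camera error. I could not see it again once the hatch was shut.
- **Hatch:** Its outer face measured 97 mm above the desk (96 mm is shut), and the gripper pressed it down to 95.9 mm with about 14 N.
- **Fasteners:** Each was pressed to the bottom, turned while pressed until it met its stop, then let go. Afterwards both bars lay along the unit's x to within 1°. Both tops were about 3.5 mm lower than before, as the cam catch should hold them.
- **Other things on the desk:** The seven bystanders showed no shift beyond about 5 mm, which is measurement noise. The turquoise look-alikes were not touched.

**Off-plan:** The tool drifted 0.03 to 0.07 rad off vertical during moves, and moves cannot command that tilt directly. Pressing the pack onto the bay floor levelled it before release. The far head was turned with about 0.05 rad of tilt.

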